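# Feed a specimen holder along the lapping guide with a push stick

## Task

Take the push stick from its tray and use its notch to press the specimen block sideways against the guide rail while it is still at the open end of the lapping bed; then feed it slowly along the rail, kept pressed against it all the way, until it sits against both rail and end stop, and press it into that corner for a moment. Push gently: the rail and the stop must never take more than 15 N, and a light push of 4 to 8 N is right. Touch the block with the stick only, then lay the stick back flat in its tray and leave the block in the corner and everything else on the bench alone.

Things in the scene. Friction and masses are not known exactly. Their poses are not given: they have to be found in the camera images.
- bed: Fixed aluminium lapping bed, 160 (x) by 340 (y) by 12 mm, grey abrasive strip on top. Origin: centre of its underside on the worktop; top at z = 12 mm. Its +y is the feed direction (open end to end stop), +x points across to the steel guide rail, a bar 20 mm wide and 18 mm high whose top is 30 mm above the worktop (boss and screw to 33).
- guide: Guide rail with its pivot pin. Origin: on the pin's axis, bed x 40, y 70, z 12 mm; axes as the bed's. The rail, centred on the pin, runs from y +45 to -235 mm; its working face is 10 mm to -x of its centre line. It is clamped askew by an unknown angle, up to 0.08 rad either way about the pin (19 mm at the open end), which this pose does NOT show: feel or look. It will not give.
- stop: Fixed steel end stop, 71 (x) by 20 (y) by 18 mm high. Origin: middle of the lower edge of its working face, which looks along the bed's -y; it lies at bed x -9.5, y 100, z 12 mm.
- block: Specimen holder: loose aluminium block 40 (x) by 60 (y) by 24 mm high, with a black puck 25 mm across and 4 mm proud on top; 0.25 to 0.49 kg. Origin: centre of its underside. It stands at the bed's open end (rear face towards it), turned by up to 0.12 rad, a few mm to about 50 mm away from the rail.
- stick: White plastic push stick, 0.15 kg, upright in the tray. Origin: centre of its underside below the grip; +y forward. Grip: upright plate 16 mm thick (x), 50 mm long (y), z 12 to 70 mm, centred over the origin. Bar 20 wide, 14 high, from y -90 to 30 mm. At its front an L-shaped notch (see stick_notch).
- stick_notch (a point): Inner corner of the push stick's L-shaped notch, at stick x -22, y 40, z 8 mm. From here the heel's pushing face runs 34 mm to +x (it pushes along +y) and the lip's inner face runs 45 mm to +y (it presses towards +x). Lip 8 mm thick, heel 12 mm; both from z 0 to 16 mm above the stick's underside. It takes the block's rear corner on the side away from the rail.
- tray: Shallow steel tool tray 90 mm (x) by 240 mm (y) by 12 mm high, open above, fixed. Origin: centre of its underside; walls and floor 4 mm thick, so the stick rests with its underside at z = 4 mm.
- tape: Bystander: roll of beige tape lying flat, 104 mm across, 25 mm high; origin at its foot. Not to be disturbed.
- tally: Bystander: small round grey hand counter, 53x59x27 mm; origin at its foot. Not to be disturbed.
- dish: Bystander: closed petri dish, 90 mm across, 15 mm high; origin at its foot. Not to be disturbed.
- marker: Bystander: felt marker lying down, 135 mm long, 16 mm thick; origin at its foot. Not to be disturbed.
- coverbox: Bystander: small white and blue cover-glass box, 27x27x16 mm; origin at its foot. Not to be disturbed.
- usb: Bystander: memory stick, 19x56x9 mm; origin at its foot. Not to be disturbed.
- case: Bystander: white round case with a black cap, 41 mm across, 61 mm high; origin at its foot. Not to be disturbed.
There are look-alikes about, which are no part of the job. Of the things that look like the stick, the larger one is meant.

How it is judged:
On the way, in this order (a step that is already met when the one before it is completed fails the run):
1. with the stick, the block is pressed against the rail (over 1.5 N) at the open end, its centre not yet past 65 mm before the middle of the bed (y of block in the frame of bed between -0.14 and -0.065 m and contact force between block and guide above 1.5 N and contact force between stick and block above 1 N), for 0.4 s.
2. it is still pressed against the rail (over 1.5 N for 0.4 s) between 60 and 25 mm before the middle of the bed (y of block in the frame of bed between -0.06 and -0.025 m and contact force between block and guide above 1.5 N and contact force between stick and block above 1 N), for 0.4 s.
3. it is still pressed against the rail between 20 mm before and 15 mm past the middle (y of block in the frame of bed between -0.02 and 0.015 m and contact force between block and guide above 1.5 N and contact force between stick and block above 1 N), for 0.4 s.
4. it is still pressed against the rail between 20 and 55 mm past the middle (y of block in the frame of bed between 0.02 and 0.055 m and contact force between block and guide above 1.5 N and contact force between stick and block above 1 N), for 0.4 s.
5. it is pressed against rail and end stop at once, over 1.5 N each, for 0.3 s (contact force between block and stop above 1.5 N and contact force between block and guide above 1.5 N and contact force between stick and block above 1 N), for 0.3 s.
At the end, for the whole second after the job is handed in: Block at rest flat on the bed in the corner of rail and stop: its centre at bed y 63 to 78 mm (70 touching) and x 5 to 15 mm (10 touching), within 0.13 rad of the bed's direction; stick released, upright, flat and at rest in the tray (y of block in the frame of bed between 0.063 and 0.078 m and x of block in the frame of bed between 0.005 and 0.015 m and z of block in the frame of bed below 0.016 m and linear speed of each of block, stick below 0.01 m/s and angle between the y axis of block and the y axis of bed, either way round below 0.13 rad and x of stick in the frame of tray between -0.04 and 0.05 m and y of stick in the frame of tray between -0.06 and 0.06 m and z of stick in the frame of tray below 0.012 m and angle between stick's own z axis and vertical below 0.15 rad).
It fails at once if the rail takes more than 15 N from the block (contact force between block and guide above 15 N).
It fails at once if the end stop takes more than 15 N from the block (contact force between block and stop above 15 N).
It fails at once if the fingers or the arm touch the block (contact force between any of the fingers, the arm and block above 0.5 N).
It fails at once if the block is tipped or lifted (angle between block's own z axis and vertical above 0.2 rad or z of block in the frame of bed above 0.03 m).
It fails at once if a bystander is moved by more than 20 mm (distance of any of tape, tally, dish, marker, coverbox, usb, case from where it was at the start of the episode above 0.02 m).
It also fails if it takes over 72 s, if anything falls off the work surface, if the arm or the gripper's body presses on something with over 40 N, if the wrist force passes 120 N, or if a joint passes its speed limit or range.

## Robot

A 6-joint arm with a two-finger parallel gripper is mounted at the origin on a cart in front of the work surface, level with it; the furniture and walls round the work are solid. World frame = base frame: x ahead of the robot, y to its left, z up, the work surface at z = 0. Lengths are in m, angles in rad, forces in N, time in s.
With the tool pointing down it reaches from about 0.35 to 0.775 m from the base axis. Payload 5.5 kg.
Tool frame: the origin (TCP) lies at the very end of the fingers, on their centre line; the grasp point (between the pads) lies 19 mm behind it; x points along the fingers, y is the direction in which the jaws open and shut, and the axes are right-handed (so a half turn about x gives the same grasp; the last joint's range is limited). The gripper opens to 85 mm and grips with 20 to 120 N. Pads are 22 mm wide; open, the fingers measure 114 mm over their backs; the gripper's body (76 mm by 85 mm) begins 54 mm behind the grasp point. The pads swing forward as they close: fully open they stand 13 mm farther back than shut.
Start: joints at [-1.339, 0.313, 0.046, 1.304, 0, 1.431], TCP at [0.209, -0.536, 0.231] pointing down, gripper open.
Joint ranges: [-2.76, 2.76], [-0.86, 1.69], [-1.03, 1.26], [-2.2, 2.34], [-1.47, 1.5], [-3.14, 3.14]. Speed limits (rad/s): [2.57, 2.57, 3.14, 3.14, 3.14, 3.14].

## Interface

Orientations are given as a unit quaternion [w, x, y, z].
In Python, from workcell import env gives the robot as it stands.
- The arm moves only by the tool drive_tool, never from a script. Its argument "plan" is a list that holds one entry, the list of rows, each a list of 7 numbers: the shift along the tool's x, y, z in cm, then the turn, a rotation vector about the tool's x, y, z in degrees, then the opening, from 0 (shut) to 1 (fully open). In form: [[[tx, ty, tz, wx, wy, wz, fingers], ...]]. A call has exactly 5 rows; each row shifts and turns the commanded pose from where the row before left it, along the tool's axes as they then stand; what a row does not reach is not made up. A row lasts 1/12 s, in which the tool goes at most 41.7 mm and 7.16 degrees, less where a joint would pass 70% of its speed; a pose out of reach is approached as far as the arm can. A call with a gripper value outside its range is refused whole. The fingers move at their own pace and stop on an object; "squeeze" is the grip in N (left out, the last holds). Time passes only in rows, so rows that do not move let the fingers close, or fill a call up. It gives the time, the measured TCP pose, the force and the opening at its end, in the units of the state.
- env.get_state(): the state, without advancing time (a new reading comes with each control period).
- env.read_camera(name): name is "side" or "top"; returns the picture (480x640x3 uint8, red, green, blue); there is no depth.
- env.camera_model(name): a dict with "camera_matrix" (3x3 intrinsics, pixels), "camera_from_world" (4x4, takes a point from world to camera coordinates). Camera axes: x right, y down, z forward; pixel columns grow to the right and rows downward; lengths in m; the calibration is good to about 2 mm. A picture is of the moment at which its call begins. camera_model takes no time and is no camera call.
- env.hand_in(): hands the job in, once; it reports no verdict.
The state is a dict: "clock": time; "joint_pos": joint angles; "qvel": joint speeds; "tau": joint torques, N m; "tcp_pos": TCP position; "orientation": TCP orientation; "wrist_force": force on the tool from outside, world axes, zero at the start; "ft_torque": the same for the moment, N m; "finger_gap": finger opening in m.
Only numpy, scipy, OpenCV 4.12 (cv2) and the standard library are available. Lean on these libraries where they do the work, as an engineer would, in place of code of your own. Each camera call takes 0.05 s, during which the arm holds its last target.

## Working session

There is one attempt and no reset: what is moved stays moved. The work goes in short steps, Python scripts to look and compute and a tool call to move; the robot and the scene stay as the last step left them, time stands still between calls to the robot, and variables do not carry over. Pictures are saved under pics/ and viewed, and the job is handed in when it is done.

Besides the shell and the picture viewer there is one more tool, called after "Request:" as a command line: name --argument value ..., lists and objects as JSON in quotes. drive_tool: Moves the arm, as the interface text tells. Its arguments: {"type":"object","properties":{"plan":{"type":"array","items":{"type":"array","items":{"type":"array","items":{"type":"number"}}}},"squeeze":{"type":"number"}},"required":["plan"]}

```bash
ls; mkdir -p pics; python3 - <<'E'
from workcell import env
import cv2
s=env.get_state();print(s)
for n in("side","top"):
    im=env.read_camera(n);cv2.imwrite(f"pics/{n}0.png",im[:,:,::-1]);m=env.camera_model(n);print(n,m)
E
```

```text
pics
{'clock': 0.0, 'joint_pos': array([-1.33856625e+00,  3.14016062e-01,  4.49897171e-02,  1.30363228e+00,
       -2.16503040e-05,  1.43117966e+00]), 'qvel': array([ 7.82340619e-05,  4.58381522e-04,  1.05177151e-03, -7.68996702e-04,
        9.12556532e-04, -3.63195409e-04]), 'tau': array([ 4.70056693e-04, -4.80625105e+01,  2.98533994e+01,  1.92688726e-02,
       -1.97024669e-04, -7.31907932e-06]), 'tcp_pos': array([ 0.20877349, -0.5352009 ,  0.23040438]), 'orientation': array([-0.13005416, -0.69488206, -0.13136888,  0.69495831]), 'wrist_force': array([-0.81931973,  0.28813075,  0.33165865]), 'ft_torque': array([0.00411875, 0.04192111, 0.00471824]), 'finger_gap': 0.0854381337137928}
side {'camera_matrix': array([[466.80518083,   0.        , 314.61346815],
       [  0.        , 466.80518083, 234.32689048],
       [  0.        ,   0.        ,   1.        ]]), 'camera_from_world': array([[-0.04673868, -0.99890055,  0.00363069,  0.01489797],
       [-0.66509423,  0.02840757, -0.74621892,  0.39221871],
       [ 0.74529535, -0.03729204, -0.66569073,  0.77638616],
       [ 0.        ,  0.        ,  0.        ,  1.        ]])}
top {'camera_matrix': array([[477.19195847,   0.        , 322.08943773],
       [  0.        , 477.19195847, 244.12318956],
       [  0.        ,   0.        ,   1.        ]]), 'camera_from_world': array([[-1.19383537e-02, -9.99928731e-01,  8.80094007e-05,
        -2.69382924e-02],
       [-9.94597784e-01,  1.18656300e-02, -1.03123492e-01,
         5.67499217e-01],
       [ 1.03115098e-01, -1.31865868e-03, -9.94668557e-01,
         1.00196473e+00],
       [ 0.00000000e+00,  0.00000000e+00,  0.00000000e+00,
         1.00000000e+00]])}
```

View pics/top0.png

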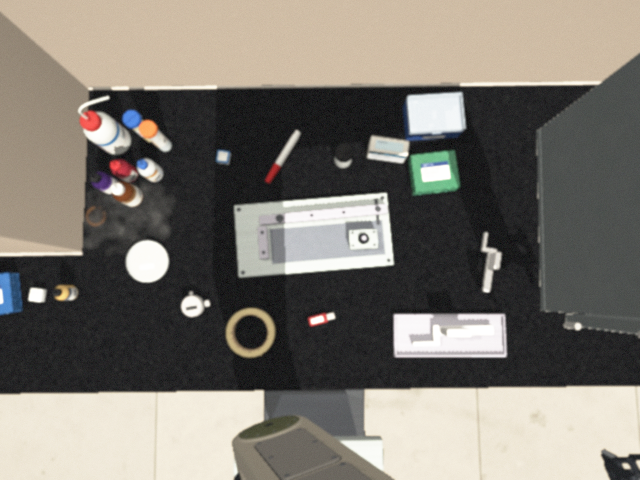

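View pics/side0.png

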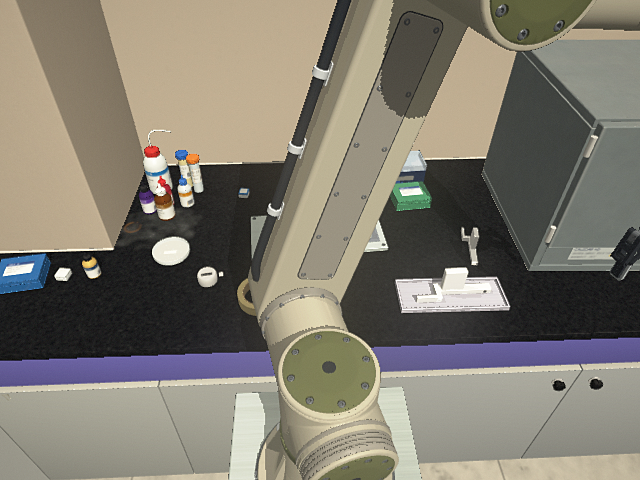

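```bash
python3 - <<'E'
import cv2
a=cv2.imread('pics/top0.png')
cv2.imwrite('pics/c1.png',cv2.resize(a[185:285,225:405],None,fx=4.4,fy=4.4,interpolation=cv2.INTER_CUBIC))
cv2.imwrite('pics/c2.png',cv2.resize(a[225:365,385:515],None,fx=4.2,fy=4.2,interpolation=cv2.INTER_CUBIC))
b=cv2.imread('pics/side0.png')
cv2.imwrite('pics/c3.png',cv2.resize(b[220:320,385:515],None,fx=6,fy=6,interpolation=cv2.INTER_CUBIC))
E
```

```text
(no output)
```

View pics/c1.png

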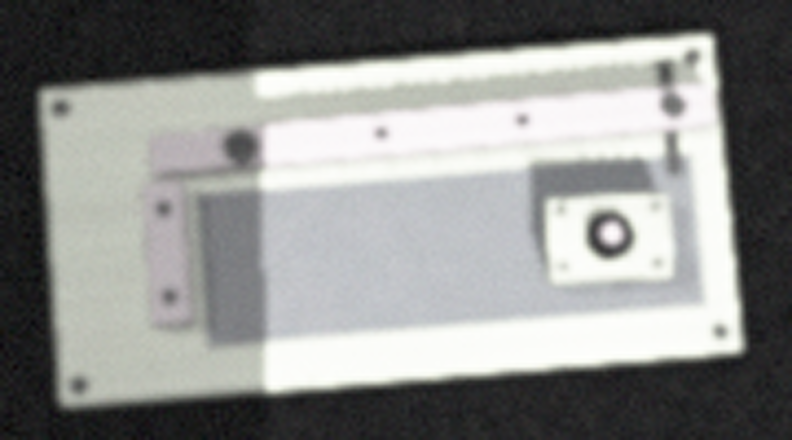

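View pics/c2.png

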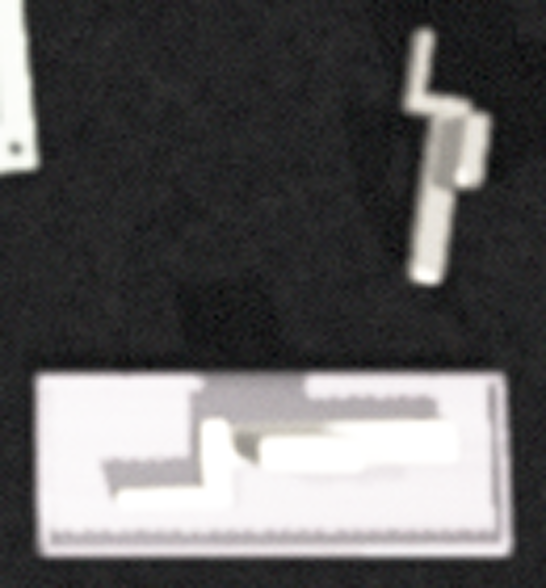

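View pics/c3.png

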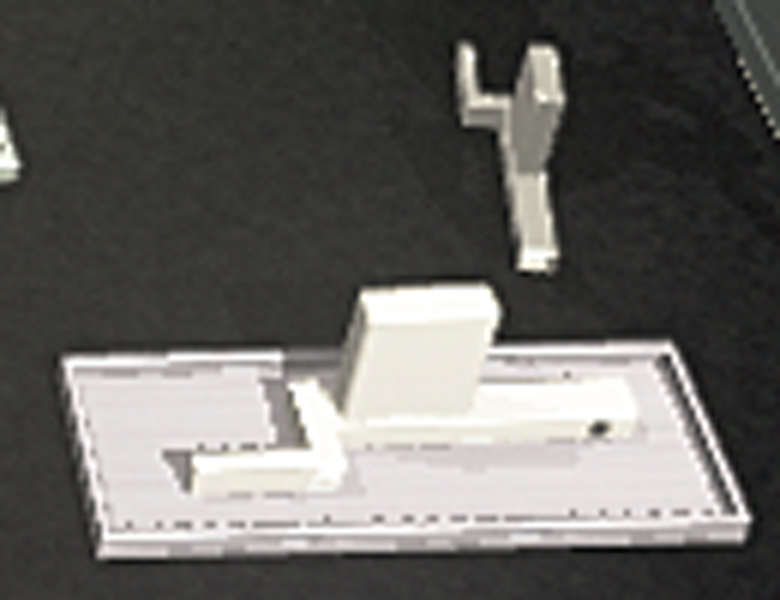

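The candidates for the stick in the top view are the white one in the tray at px (413–492, 335) and the grey one loose at (488, 262). The white one is about 80 px long against 60 px, and it is white, upright and in the tray, so it is the stick meant. The crop confirms this.

```bash
cat > h.py <<'E'
import numpy as np, cv2
from workcell import env
M={n:env.camera_model(n) for n in("side","top")}
def ray(px,z,n="top"):
    K=M[n]["camera_matrix"];T=M[n]["camera_from_world"];px=np.atleast_2d(np.array(px,float))
    d=(np.linalg.inv(K)@np.c_[px,np.ones(len(px))].T).T@T[:3,:3]; c=-T[:3,:3].T@T[:3,3]
    return (c+d*((z-c[2])/d[:,2])[:,None])[:,:2]
def proj(P,n="top"):
    K=M[n]["camera_matrix"];T=M[n]["camera_from_world"];q=(T[:3,:3]@np.atleast_2d(P).T).T+T[:3,3];q=q@K.T
    return q[:,:2]/q[:,2:]
def rect(mask,z,n="top"):
    cs,_=cv2.findContours(mask.astype(np.uint8),cv2.RETR_EXTERNAL,cv2.CHAIN_APPROX_NONE)
    c=max(cs,key=cv2.contourArea)[:,0].astype(float)
    w=ray(c,z,n); return cv2.minAreaRect((w*1000).astype(np.float32)),c
E
python3 - <<'E'
from h import *
a=cv2.imread('pics/top0.png')
def sub(r0,r1,c0,c1,m):
    o=np.zeros(a.shape[:2],bool);o[r0:r1,c0:c1]=m[r0:r1,c0:c1];return o
g=a.min(2)
print('cam',[-M[n]["camera_from_world"][:3,:3].T@M[n]["camera_from_world"][:3,3] for n in M])
print('bed',rect(sub(180,290,225,400,g>75),.012)[0])
print('tray',rect(sub(305,365,385,515,g>75),.012)[0])
# colours
for (x,y) in[(262,215),(262,220),(300,216),(340,213),(330,240),(355,232),(380,239),(375,225)]: print((x,y),a[y,x])
for y in range(200,232): print(y,a[y,330],a[y,290],a[y,370])
E
```

```text
cam [array([-0.31707828,  0.03269263,  0.80946   ]), array([ 0.46079417, -0.03234886,  1.05514768])]
bed ((590.404052734375, -14.133544921875), (165.79563903808594, 344.3578186035156), 4.089788913726807)
tray ((368.9793701171875, -306.251953125), (245.4180908203125, 93.49534606933594), 89.3153305053711)
(262, 215) [179 183 184]
(262, 220) [180 175 182]
(300, 216) [249 248 250]
(340, 213) [248 246 250]
(330, 240) [198 195 192]
(355, 232) [245 250 248]
(380, 239) [185 181 178]
(375, 225) [196 193 188]
200 [247 252 251] [129 137 136] [191 204 200]
201 [243 249 248] [215 227 224] [184 193 189]
202 [227 235 232] [247 252 251] [182 192 189]
203 [198 208 206] [251 253 253] [181 189 187]
204 [177 191 186] [249 252 251] [194 203 202]
205 [180 190 185] [243 249 247] [227 227 230]
206 [179 188 186] [222 230 227] [245 243 247]
207 [181 190 186] [193 205 201] [249 247 250]
208 [193 198 198] [184 196 192] [249 248 250]
209 [227 226 230] [188 198 196] [248 247 250]
210 [246 244 248] [185 195 192] [248 246 250]
211 [249 248 251] [188 199 196] [249 248 250]
212 [249 248 251] [210 215 219] [249 248 25
[... 176 characters left out ...]
8 244 243]
217 [246 245 248] [248 248 250] [245 250 249]
218 [237 237 240] [249 248 250] [248 252 251]
219 [234 237 238] [250 249 251] [242 247 246]
220 [238 245 244] [249 247 250] [215 223 220]
221 [244 249 248] [242 241 245] [156 159 157]
222 [246 251 249] [229 230 234] [130 128 126]
223 [240 245 244] [236 241 240] [129 126 122]
224 [224 228 225] [244 249 248] [127 123 123]
225 [201 201 198] [248 252 251] [131 126 127]
226 [197 192 190] [245 249 248] [130 128 126]
227 [198 194 191] [232 236 234] [133 130 129]
228 [192 189 185] [211 210 209] [158 162 160]
229 [195 194 187] [204 198 198] [214 225 221]
230 [194 190 188] [198 193 192] [240 246 245]
231 [194 188 188] [199 197 194] [244 250 248]
```

```bash
python3 - <<'E'
from h import *
a=cv2.imread('pics/top0.png').astype(float)
g=a[:,:,1]
bedc=np.array([.5904,-.0141]);
def tob(w,yaw=np.radians(4.09)):
    R=np.array([[np.cos(yaw),-np.sin(yaw)],[np.sin(yaw),np.cos(yaw)]]);return (w-bedc)@R
out=[];inn=[]
for c in range(292,364,2):
    r0=int(round(208.6-(c-330)*0.088))
    for r in range(r0-4,r0+5):
        if g[r,c]<218<=g[r+1,c]: out.append((c,r+(218-g[r,c])/(g[r+1,c]-g[r,c])));break
    seg=g[r0+7:r0+14,c];i=seg.argmin()+r0+7
    den=g[i-1,c]-2*g[i,c]+g[i+1,c]
    inn.append((c,i+0.5*(g[i-1,c]-g[i+1,c])/den))
for L,z,nm in((out,.030,'outer'),(inn,.027,'inner')):
    b=tob(ray(np.array(L),z))*1000
    p=np.polyfit(b[:,1],b[:,0],1);print(nm,len(L),'slope',p[0],'x at y=70:',np.polyval(p,70),'res',np.std(b[:,0]-np.polyval(p,b[:,1])))
# block
img=a.min(2);o=np.zeros(g.shape,np.uint8);o[226:253,344:384]=(img[226:253,344:384]>215)
o[:, :]=cv2.morphologyEx(o,cv2.MORPH_CLOSE,np.ones((9,9)))
r,c=rect(o,.036);print('block',r,tob(np.array(r[0])/1000)*1000)
print('edges of bed strip corner check', c.min(0),c.max(0))
# stick area values
for y in (325,330,333,336,339,343): print(y,[int(a[y,x].min()) for x in range(405,500,3)])
E
```

```text
outer 36 slope -0.009476738258109598 x at y=70: 50.64257962281373 res 0.4149091097458625
inner 36 slope -0.00863263244544523 x at y=70: 29.060161306216433 res 0.3303968971247654
block ((579.8446044921875, -129.52359008789062), (44.55747985839844, 74.6497802734375), 3.4178199768066406) [ -18.76091144 -114.3767884 ]
edges of bed strip corner check [350. 226.] [383. 248.]
325 [248, 249, 249, 249, 249, 249, 249, 249, 234, 186, 248, 230, 186, 186, 186, 183, 185, 188, 188, 199, 219, 225, 227, 230, 232, 234, 237, 237, 243, 249, 246, 247]
330 [247, 247, 248, 246, 247, 247, 247, 246, 230, 195, 255, 255, 156, 148, 232, 254, 255, 255, 255, 255, 254, 254, 254, 254, 255, 255, 255, 255, 255, 255, 241, 242]
333 [248, 244, 234, 236, 236, 235, 231, 225, 213, 194, 255, 255, 230, 154, 239, 255, 255, 255, 255, 255, 255, 255, 254, 254, 254, 255, 255, 255, 255, 255, 244, 244]
336 [249, 234, 177, 183, 181, 180, 182, 182, 178, 187, 255, 255, 246, 241, 245, 254, 254, 254, 254, 254, 254, 254, 245, 237, 234, 234, 243, 242, 242, 242, 242, 241]
339 [249, 245, 183, 179, 183, 177, 178, 178, 181, 176, 255, 255, 240, 247, 247, 245, 246, 241, 237, 238, 239, 240, 237, 240, 240, 241, 244, 245, 245, 244, 243, 244]
343 [248, 248, 224, 255, 255, 255, 255, 255, 255, 255, 255, 255, 240, 246, 246, 246, 247, 246, 246, 246, 246, 245, 246, 245, 246, 246, 245, 245, 245, 244, 244, 244]
```

```bash
python3 - <<'E'
from h import *
a=cv2.imread('pics/top0.png').astype(float)
bedc=np.array([.5904,-.0141]);
def tob(w,yaw=np.radians(4.09)):
    R=np.array([[np.cos(yaw),-np.sin(yaw)],[np.sin(yaw),np.cos(yaw)]]);return (w-bedc)@R
px=np.array([(545,197),(670,193),(675,279),(550,285)])/4.4+[224.6,184.6]
w=ray(px,.036);print('block corners w',w*1000,w.mean(0),'bed',tob(w)*1000)
e=w[0]-w[1];f=w[3]-w[2];print('edge yaw',np.degrees([np.arctan2(-e[0],e[1]),np.arctan2(-f[0],f[1])]))
print('puck',ray(np.array([(609,234)])/4.4+[224.6,184.6],.040))
m=np.zeros(a.shape[:2],np.uint8);m[315:356,396:505]=(a.min(2)>=251)[315:356,396:505]
cv2.imwrite('pics/m.png',cv2.resize(m[315:356,396:505]*255,None,fx=7,fy=7,interpolation=cv2.INTER_NEAREST))
b=cv2.imread('pics/side0.png').astype(float);q=b[220:320,385:515]
cv2.imwrite('pics/m2.png',cv2.resize(((q.min(2)>=215)*255).astype(np.uint8),None,fx=6,fy=6,interpolation=cv2.INTER_NEAREST))
E
```

```text
block corners w [[ 597.71094689  -90.88941371]
 [ 598.95615604 -152.12810293]
 [ 556.63502319 -153.56010916]
 [ 554.42472528  -92.56338914]] [ 0.57693171 -0.12228525] bed [[   1.81544894  -77.11529127]
 [  -1.31026204 -138.28683313]
 [ -43.62574888 -136.69670713]
 [ -41.47992688  -75.69768486]]
edge yaw [1.16487468 2.07528136]
puck [[ 0.57864002 -0.12148929]]
```

View pics/m.png

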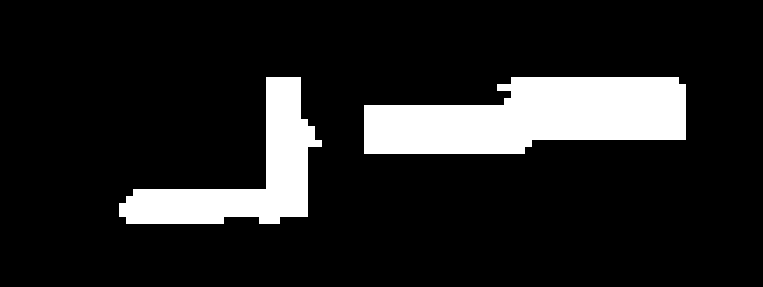

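View pics/m2.png

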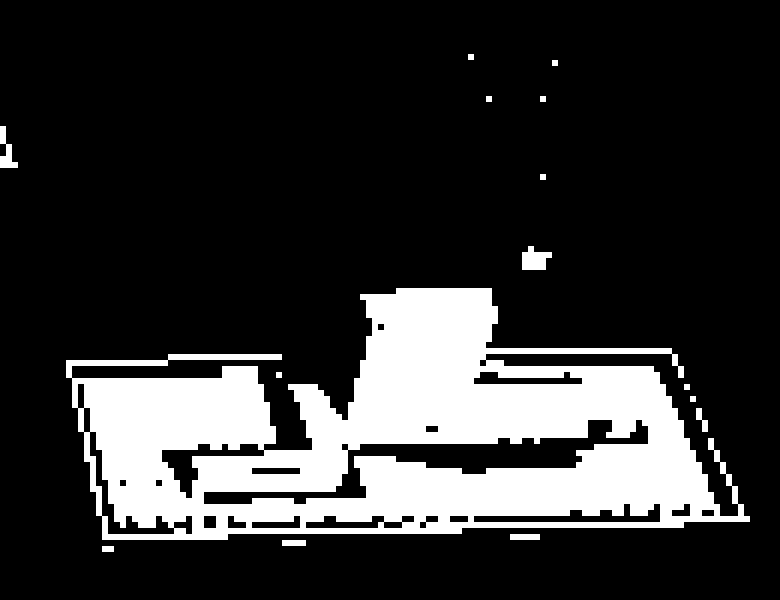

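```bash
python3 - <<'E'
from h import *
f=lambda px,z:np.round(ray(px,z)*1000,1).tolist()
# pixel edges (pixel-centre convention: edge-0.5)
print('heel front y',f([(433.5,338)],.020))
print('lip tip',f([(413,344)],.020))
print('bar rear',f([(493.5,331)],.018))
print('lip outer L/R',f([(420,346.5),(434,346)],.020),'inner',f([(416,341.5),(432,341.5)],.020))
print('heel +x end',f([(436,325.5)],.020))
print('bar up/low',f([(472,325.7),(490,325.8)],.018),f([(474,334.7),(492,334.7)],.018))
# grip bounds at 74
print('grip top corners',f([(447.5,329.5),(468,329.5),(447.5,336.5),(470,336.5)],.074))
# side: grip top corners in crop
p=np.array([(360,294),(372,320),(492,288),(498,312)])/6+[384.6,219.6]
print('side grip',np.round(ray(p,.074,"side")*1000,1).tolist())
# tray in side
E
```

```text
heel front y [[363.6, -269.4]]
lip tip [[351.5, -225.2]]
bar rear [[376.6, -399.1]]
lip outer L/R [[346.0, -240.0], [346.7, -269.9]] inner [[356.6, -231.8], [356.2, -265.9]]
heel +x end [[389.9, -275.7]]
bar up/low [[388.4, -353.5], [387.7, -392.1]] [[369.3, -356.9], [368.8, -395.5]]
grip top corners [[385.3, -286.1], [384.8, -327.7], [371.3, -285.5], [370.7, -331.1]]
side grip [[381.6, -287.6], [368.5, -288.7], [382.5, -336.7], [370.4, -335.4]]
```

```bash
cat >> h.py <<'E'
from scipy.spatial.transform import Rotation as Ro
def st():
    s=env.get_state();q=s["orientation"];return s,Ro.from_quat([q[1],q[2],q[3],q[0]])
def plan(target,yaw_y):  # tool y axis heading wanted (deg, world), tool down
    s,R=st();A=R.as_matrix()
    ty=np.array([np.cos(np.radians(yaw_y)),np.sin(np.radians(yaw_y)),0]);tx=np.array([0,0,-1.]);tz=np.cross(tx,ty)
    G=np.c_[tx,ty,tz];rv=np.degrees((R.inv()*Ro.from_matrix(G)).as_rotvec())
    d=(np.array(target)-s["tcp_pos"])
    print("clock",s["clock"],"tcp",np.round(s["tcp_pos"],4),"tooly heading",np.degrees(np.arctan2(A[1,1],A[0,1])),"q",np.round(s["joint_pos"],3),"F",np.round(s["wrist_force"],2))
    print("rotvec tool deg",np.round(rv,2),"shift in present tool axes cm",np.round(A.T@d*100,2),"in goal axes",np.round(G.T@d*100,2))
E
python3 - <<'E'
from h import *
s,R=st();print(np.round(R.as_matrix(),3));plan([.3775,-.3095,.10],0);plan([.3775,-.3095,.10],180)
E
```

```text
[[-0.     0.363 -0.932]
 [ 0.002 -0.932 -0.363]
 [-1.    -0.002 -0.   ]]
clock 0.1 tcp [ 0.2088 -0.5353  0.2305] tooly heading -68.69867139703405 q [-1.339  0.314  0.045  1.304 -0.     1.431] F [-0.06  0.43  0.21]
rotvec tool deg [-6.87e+01 -6.00e-02  7.00e-02] shift in present tool axes cm [ 13.08 -14.89 -23.92] in goal axes [ 13.05  16.87 -22.58]
clock 0.1 tcp [ 0.2088 -0.5353  0.2305] tooly heading -68.69867139703405 q [-1.339  0.314  0.045  1.304 -0.     1.431] F [-0.06  0.43  0.21]
rotvec tool deg [1.113e+02 8.000e-02 7.000e-02] shift in present tool axes cm [ 13.08 -14.89 -23.92] in goal axes [ 13.05 -16.87  22.58]
```

Request:
drive_tool --plan '[[[0, 0, 0, -6.87, 0, 0, 1], [0, 0, 0, -6.87, 0, 0, 1], [0, 0, 0, -6.87, 0, 0, 1], [0, 0, 0, -6.87, 0, 0, 1], [0, 0, 0, -6.87, 0, 0, 1]]]' --squeeze 100

```text
clock: 0.52
tcp_pos: [0.2088, -0.5354, 0.2307]
orientation: [0.332, 0.624, 0.332, -0.624]
wrist_force: [0.6, 0.4, 0.8]
finger_gap: 0.0853
```

Request:
drive_tool --plan '[[[0, 0, 0, -6.87, 0, 0, 1], [0, 0, 0, -6.87, 0, 0, 1], [0, 0, 0, -6.87, 0, 0, 1], [0, 0, 0, -6.87, 0, 0, 1], [0, 0, 0, -6.87, 0, 0, 1]]]'

```text
clock: 0.93
tcp_pos: [0.2088, -0.5354, 0.2308]
orientation: [0.501, 0.499, 0.502, -0.498]
wrist_force: [-0.8, -0.0, -0.2]
finger_gap: 0.0852
```

Request:
drive_tool --plan '[[[0.5, 2.4, -3, 0, 0, 0, 1], [0.5, 2.4, -3, 0, 0, 0, 1], [0.5, 2.4, -3, 0, 0, 0, 1], [0.5, 2.4, -3, 0, 0, 0, 1], [0.5, 2.4, -3, 0, 0, 0, 1]]]'

```text
clock: 1.35
tcp_pos: [0.3294, -0.384, 0.2057]
orientation: [0.5, 0.5, 0.5, -0.5]
wrist_force: [0.1, -0.1, -0.8]
finger_gap: 0.086
```

```bash
python3 - <<'E'
from h import *
plan([.3775,-.3095,.10],0)
E
```

```text
clock 1.35 tcp [ 0.3294 -0.384   0.2057] tooly heading -0.04380372310284804 q [-1.021  0.19  -0.179  1.202  0.     0.551] F [ 0.1  -0.05 -0.77]
rotvec tool deg [-0.04 -0.04  0.02] shift in present tool axes cm [10.57  4.81 -7.45] in goal axes [10.57  4.81 -7.45]
```

Request:
drive_tool --plan '[[[1.5, 1.6, -2.5, 0, 0, 0, 1], [1.5, 1.6, -2.5, 0, 0, 0, 1], [2, 1.6, -2.4, 0, 0, 0, 1], [2.5, 0, 0, 0, 0, 0, 1], [2.5, 0, 0, 0, 0, 0, 1]]]'

```text
clock: 1.77
tcp_pos: [0.3778, -0.3101, 0.1056]
orientation: [0.501, 0.499, 0.501, -0.499]
wrist_force: [-0.4, -0.4, -0.1]
finger_gap: 0.0855
```

```bash
python3 - <<'E'
from h import *
plan([.3775,-.3095,.034],0)
b=env.read_camera("side")[:,:,::-1];cv2.imwrite('pics/s1.png',cv2.resize(b[200:340,330:530],None,fx=4,fy=4))
E
```

```text
clock 1.7667 tcp [ 0.3778 -0.3101  0.1056] tooly heading 0.20434622110924316 q [-0.852  0.226 -0.393  0.951  0.     0.716] F [-0.36 -0.35 -0.05]
rotvec tool deg [ 0.2   0.03 -0.03] shift in present tool axes cm [ 7.16 -0.04 -0.06] in goal axes [ 7.16 -0.03 -0.06]
```

View pics/s1.png

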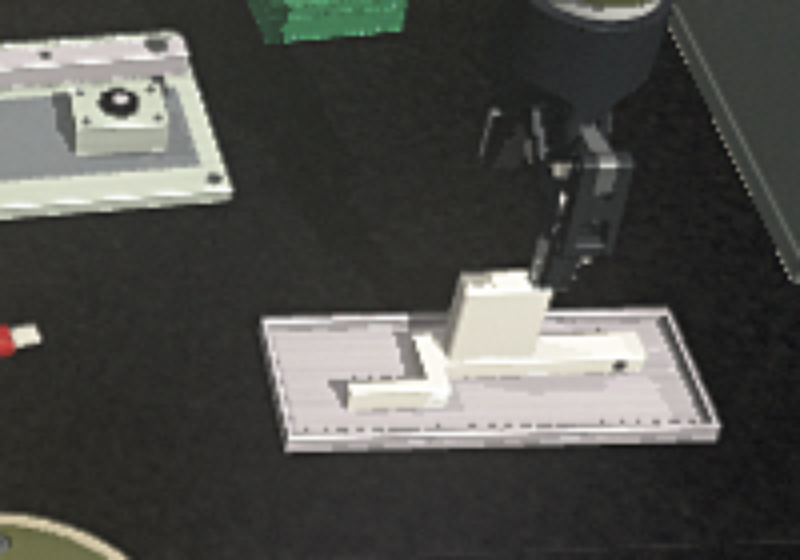

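```bash
python3 - <<'E'
from h import *
print((proj([[.335,-.31,.118],[.3775,-.3095,.074]],"side")-[330,200])*4)
E
```

```text
[[540.68768325 278.55966994]
 [499.86074074 278.50623267]]
```

Request:
drive_tool --plan '[[[2, 0, 0, 0, 0, 0, 1], [2, 0, 0, 0, 0, 0, 1], [2, 0, 0, 0, 0, 0, 1], [1.1, 0, 0, 0, 0, 0, 1], [0, 0, 0, 0, 0, 0, 1]]]'

```text
clock: 2.23
tcp_pos: [0.3753, -0.3103, 0.0333]
orientation: [0.498, 0.5, 0.502, -0.5]
wrist_force: [-0.5, 0.6, -0.4]
finger_gap: 0.0853
```

Request:
drive_tool --plan '[[[0, 0, 0, 0, 0, 0, 0.5], [0, 0, 0, 0, 0, 0, 0.25], [0, 0, 0, 0, 0, 0, 0.1], [0, 0, 0, 0, 0, 0, 0], [0, 0, 0, 0, 0, 0, 0]]]'

```text
clock: 2.65
tcp_pos: [0.3773, -0.3123, 0.0362]
orientation: [0.501, 0.5, 0.499, -0.5]
wrist_force: [0.2, 0.8, 0.1]
finger_gap: 0.0257
```

Request:
drive_tool --plan '[[[0, 0, 0, 0, 0, 0, 0], [0, 0, 0, 0, 0, 0, 0], [0, 0, 0, 0, 0, 0, 0], [0, 0, 0, 0, 0, 0, 0], [0, 0, 0, 0, 0, 0, 0]]]'

```text
clock: 3.07
tcp_pos: [0.3773, -0.3121, 0.0359]
orientation: [0.5, 0.5, 0.5, -0.5]
wrist_force: [-0.3, 1.5, 5.3]
finger_gap: 0.0151
```

```bash
python3 - <<'E'
from h import *
plan([.3775,-.3095,.034],0)
b=env.read_camera("side")[:,:,::-1];cv2.imwrite('pics/s2.png',cv2.resize(b[200:340,330:530],None,fx=4,fy=4))
E
```

```text
clock 3.0667 tcp [ 0.3773 -0.3121  0.0359] tooly heading 0.0038936707672123064 q [-0.855  0.303 -0.486  0.78  -0.     0.715] F [-0.29  1.51  5.26]
rotvec tool deg [ 0.    0.06 -0.05] shift in present tool axes cm [ 0.19  0.02 -0.26] in goal axes [ 0.19  0.02 -0.26]
```

View pics/s2.png

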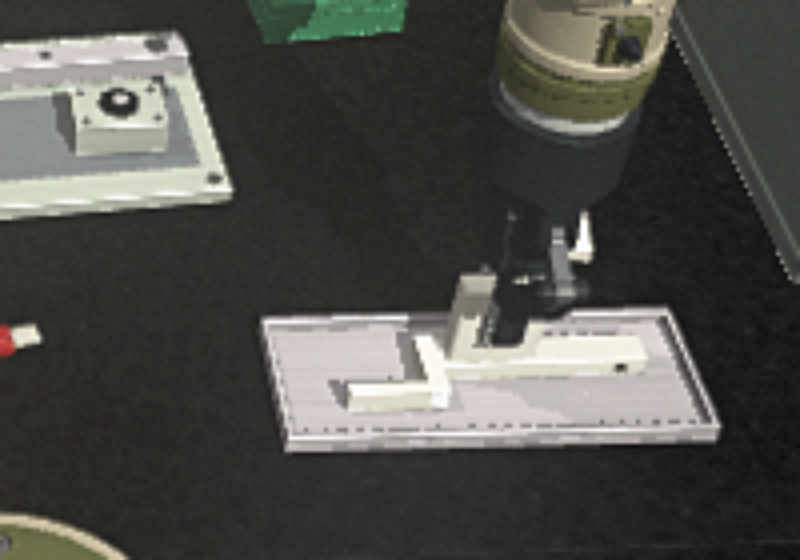

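Request:
drive_tool --plan '[[[-0.5, 0, 0, 0, 0, 0, 0], [-1, 0, 0, 0, 0, 0, 0], [-1.5, 0, 0, 0, 0, 0, 0], [-1.5, 0, 0, 0, 0, 0, 0], [-1.5, 0, 0, 0, 0, 0, 0]]]'

```text
clock: 3.53
tcp_pos: [0.3765, -0.3114, 0.0962]
orientation: [0.5, 0.5, 0.5, -0.5]
wrist_force: [0.5, 0.1, -1.6]
finger_gap: 0.015
```

```bash
python3 - <<'E'
from h import *
plan([.578,-.198,.096],4.6)
for n,(r0,r1,c0,c1) in dict(side=(200,340,330,530),top=(300,380,380,530)).items():
    b=env.read_camera(n)[:,:,::-1];cv2.imwrite(f'pics/l_{n}.png',cv2.resize(b[r0:r1,c0:c1],None,fx=4,fy=4))
E
```

```text
clock 3.5333 tcp [ 0.3765 -0.3114  0.0962] tooly heading 0.0037928063809388422 q [-0.855  0.236 -0.406  0.93  -0.     0.715] F [ 0.52  0.09 -1.57]
rotvec tool deg [-4.6  -0.04  0.04] shift in present tool axes cm [ 1.000e-02  2.015e+01 -1.134e+01] in goal axes [ 2.000e-02  2.099e+01 -9.690e+00]
```

View pics/l_side.png

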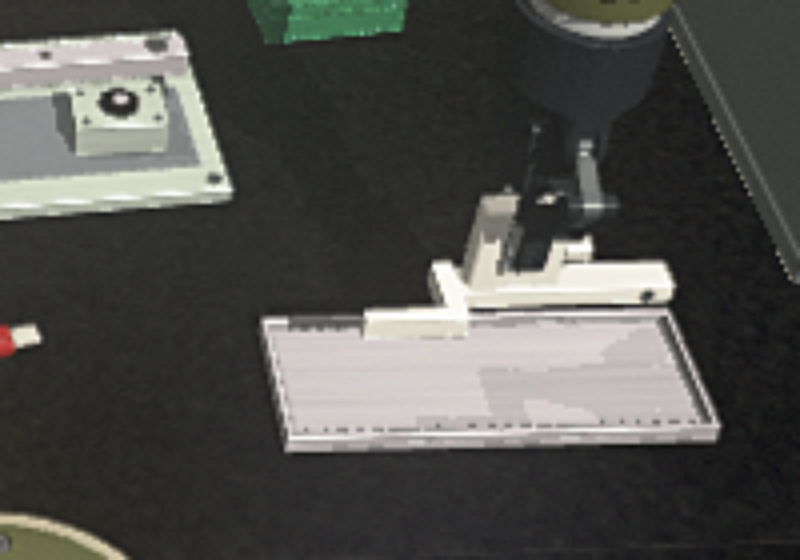

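View pics/l_top.png

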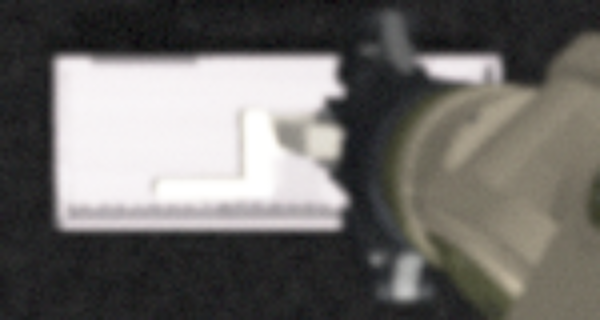

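```bash
python3 - <<'E'
from h import *
w=ray([(440.4,344.0)],.080)[0];print('notch',w,'rel tcp',(w-[.3765,-.3114])*1000,'tip',ray([(152/4+379.6,345.5)],.08))
# side: lip inner top edge/heel corner approx
print(ray(np.array([(463,318)])/4+[329.6,199.6],.080,"side"))
E
```

```text
notch [ 0.35714566 -0.26912188] rel tcp [-19.3543362   42.27812081] tip [[ 0.35472727 -0.22317975]]
[[ 0.34517396 -0.27873595]]
```

Request:
drive_tool --plan '[[[0, 0, 0, -4.6, 0, 0, 0], [0, 2, -0.9, 0, 0, 0, 0], [0, 2.7, -1.25, 0, 0, 0, 0], [0, 2.7, -1.25, 0, 0, 0, 0], [0, 2.7, -1.25, 0, 0, 0, 0]]]'

```text
clock: 4.05
tcp_pos: [0.4742, -0.2565, 0.0945]
orientation: [0.519, 0.48, 0.52, -0.48]
wrist_force: [0.6, -0.0, -1.5]
finger_gap: 0.0147
```

Request:
drive_tool --plan '[[[0, 2.7, -1.25, 0, 0, 0, 0], [0, 2.7, -1.25, 0, 0, 0, 0], [0, 2.7, -1.25, 0, 0, 0, 0], [0, 2.2, -0.95, 0, 0, 0, 0], [0, 0, 0, 0, 0, 0, 0]]]'

```text
clock: 4.47
tcp_pos: [0.5761, -0.1999, 0.0942]
orientation: [0.521, 0.479, 0.52, -0.478]
wrist_force: [0.3, -0.8, -1.9]
finger_gap: 0.0146
```

```bash
python3 - <<'E'
from h import *
plan([.573,-.202,.0465],4.6)
for n,(r0,r1,c0,c1) in dict(side=(180,320,300,500),top=(180,320,300,480)).items():
    b=env.read_camera(n)[:,:,::-1];cv2.imwrite(f'pics/k_{n}.png',cv2.resize(b[r0:r1,c0:c1],None,fx=4,fy=4))
E
```

```text
clock 4.4667 tcp [ 0.5761 -0.1999  0.0942] tooly heading 4.83365161980315 q [-4.660e-01  4.490e-01 -9.700e-02  1.023e+00  1.000e-03  1.020e+00] F [ 0.34 -0.77 -1.93]
rotvec tool deg [ 0.23 -0.03 -0.1 ] shift in present tool axes cm [ 4.77 -0.34  0.19] in goal axes [ 4.77 -0.33  0.19]
```

View pics/k_side.png

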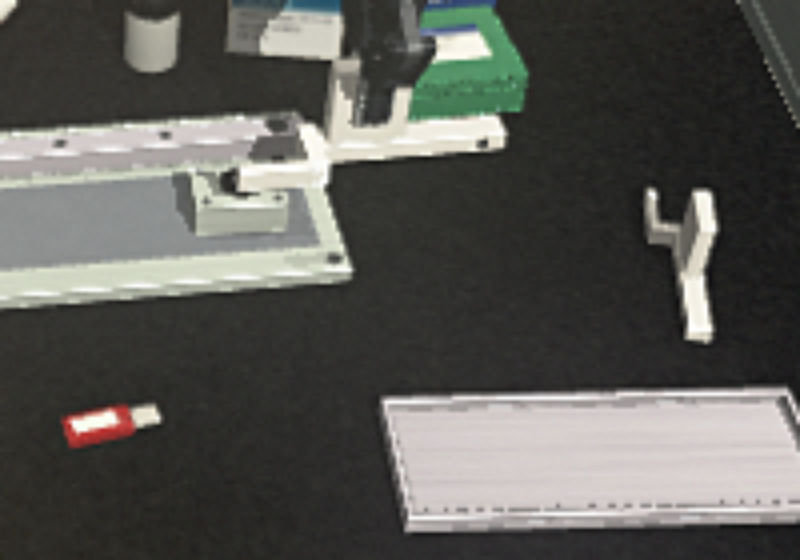

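View pics/k_top.png

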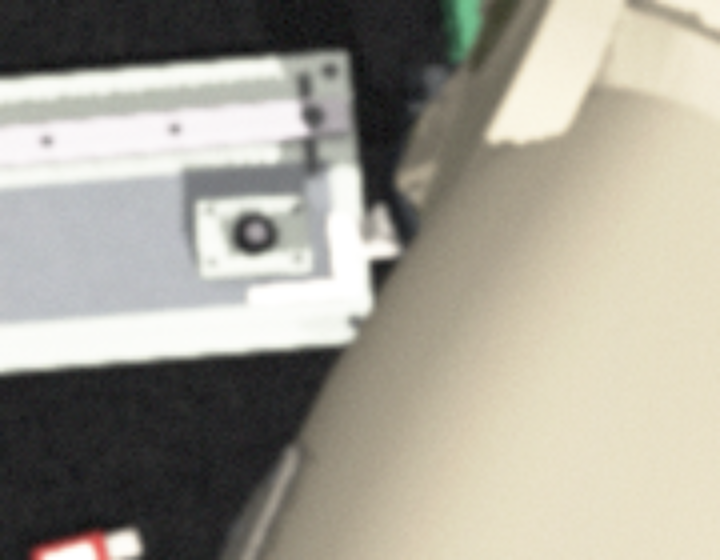

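```bash
python3 - <<'E'
from h import *
o=np.array([299.6,179.6])
print('notch',ray([np.array([331,284])/4+o],.078),'block corner',ray([np.array([313,273])/4+o],.036), 'block front -x corner',ray([np.array([202,279])/4+o],.036),'+x corners',ray([np.array([309,196])/4+o,np.array([197,200])/4+o],.036))
print('lip tip inner',ray([np.array([249,289])/4+o],.078))
E
```

```text
notch [[ 0.54722957 -0.15735989]] block corner [[ 0.55698188 -0.15322704]] block front -x corner [[ 0.55446087 -0.09363656]] +x corners [[ 0.59866043 -0.15207209]
 [ 0.59720734 -0.09171287]]
lip tip inner [[ 0.54515363 -0.11516554]]
```

Request:
drive_tool --plan '[[[0, 0, 0.3, 0, 0, 0, 0], [1.4, 0, 0, 0, 0, 0, 0], [1.4, 0, 0, 0, 0, 0, 0], [1.2, 0, 0, 0, 0, 0, 0], [0.7, 0, 0, 0, 0, 0, 0]]]'

```text
clock: 4.98
tcp_pos: [0.5709, -0.2058, 0.0467]
orientation: [0.518, 0.48, 0.52, -0.48]
wrist_force: [0.2, -0.3, -0.6]
finger_gap: 0.0147
```

Request:
drive_tool --plan '[[[0, 0.2, 0, 0, 0, 0, 0], [0, 0.2, 0, 0, 0, 0, 0], [0, 0, 0, 0, 0, 0, 0], [0, 0, 0, 0, 0, 0, 0], [0, 0, 0, 0, 0, 0, 0]]]'

```text
clock: 5.4
tcp_pos: [0.5775, -0.2052, 0.0492]
orientation: [0.52, 0.48, 0.519, -0.479]
wrist_force: [-0.7, -0.5, -1.4]
finger_gap: 0.0148
```

```bash
cat > look.py <<'E'
from h import *
import sys
plan([.573,-.202,.0465],4.6)
t=sys.argv[1]
for n,(r0,r1,c0,c1) in dict(side=(180,280,240,420),top=(180,280,230,410)).items():
    b=env.read_camera(n)[:,:,::-1];cv2.imwrite(f'pics/{t}_{n}.png',cv2.resize(b[r0:r1,c0:c1],None,fx=4,fy=4))
E
python3 look.py d
```

```text
clock 5.4 tcp [ 0.5775 -0.2052  0.0492] tooly heading 4.601521681800802 q [-0.472  0.493 -0.147  0.929 -0.     1.018] F [-0.65 -0.54 -1.43]
rotvec tool deg [ 0.    0.05 -0.07] shift in present tool axes cm [ 0.27 -0.42 -0.36] in goal axes [ 0.27 -0.42 -0.35]
```

View pics/d_side.png

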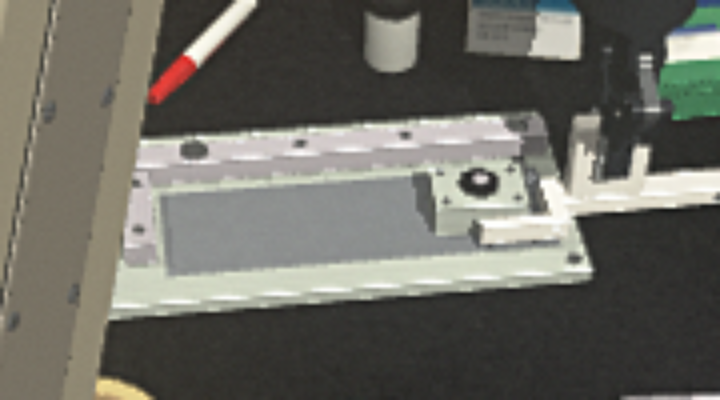

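View pics/d_top.png

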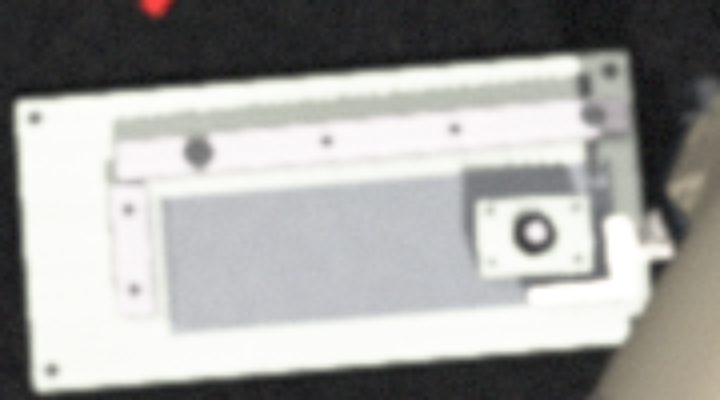

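Request:
drive_tool --plan '[[[0, 0, -0.2, 0, 0, 0, 0], [0, 0, -0.2, 0, 0, 0, 0], [0, 0, -0.2, 0, 0, 0, 0], [0, 0, -0.1, 0, 0, 0, 0], [0, 0, 0, 0, 0, 0, 0]]]'

```text
clock: 5.92
tcp_pos: [0.5763, -0.1974, 0.0483]
orientation: [0.52, 0.479, 0.52, -0.479]
wrist_force: [-0.7, -0.7, -1.9]
finger_gap: 0.015
```

Request:
drive_tool --plan '[[[0, 0.2, 0, 0, 0, 0, 0], [0, 0.2, 0, 0, 0, 0, 0], [0, 0.2, 0, 0, 0, 0, 0], [0, 0.2, 0, 0, 0, 0, 0], [0, 0.2, 0, 0, 0, 0, 0]]]'

```text
clock: 6.33
tcp_pos: [0.5863, -0.1973, 0.0482]
orientation: [0.52, 0.479, 0.52, -0.48]
wrist_force: [-0.9, -0.9, -1.4]
finger_gap: 0.0153
```

Request:
drive_tool --plan '[[[0, 0.2, 0, 0, 0, 0, 0], [0, 0.2, 0, 0, 0, 0, 0], [0, 0.2, 0, 0, 0, 0, 0], [0, 0.2, 0, 0, 0, 0, 0], [0, 0.2, 0, 0, 0, 0, 0]]]'

```text
clock: 6.75
tcp_pos: [0.5964, -0.1961, 0.0481]
orientation: [0.52, 0.479, 0.52, -0.48]
wrist_force: [-1.9, 0.3, -1.5]
finger_gap: 0.0148
```

```bash
python3 look.py e
```

```text
clock 6.75 tcp [ 0.5964 -0.1961  0.0481] tooly heading 4.604743414185105 q [-0.446  0.521 -0.103  0.947  0.     1.045] F [-1.92  0.29 -1.49]
rotvec tool deg [ 0.   -0.01  0.01] shift in present tool axes cm [ 0.16 -2.38  0.4 ] in goal axes [ 0.16 -2.38  0.4 ]
```

View pics/e_top.png

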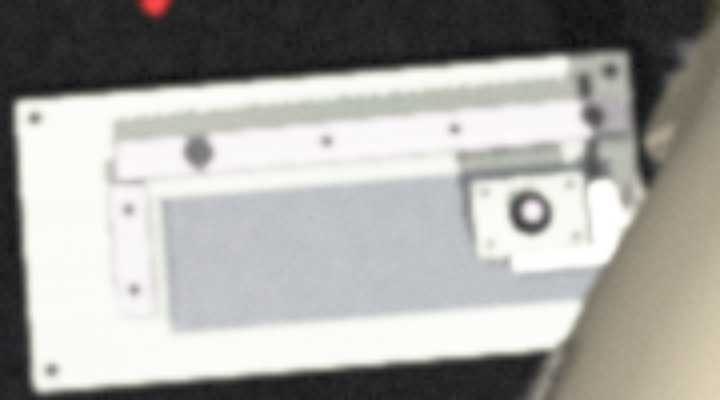

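Request:
drive_tool --plan '[[[0, 0.3, 0, 0, 0, 0, 0], [0, 0.3, 0, 0, 0, 0, 0], [0, 0.3, 0, 0, 0, 0, 0], [0, 0.2, 0, 0, 0, 0, 0], [0, 0.1, 0, 0, 0, 0, 0]]]'

```text
clock: 7.27
tcp_pos: [0.6087, -0.1953, 0.0483]
orientation: [0.52, 0.479, 0.52, -0.479]
wrist_force: [-1.6, -1.0, -1.7]
finger_gap: 0.015
```

```bash
python3 look.py f
```

```text
clock 7.2667 tcp [ 0.6087 -0.1953  0.0483] tooly heading 4.611387702937907 q [-0.436  0.54  -0.07   0.961 -0.     1.054] F [-1.64 -1.04 -1.71]
rotvec tool deg [ 0.01  0.01 -0.01] shift in present tool axes cm [ 0.18 -3.62  0.38] in goal axes [ 0.18 -3.61  0.38]
```

View pics/f_top.png

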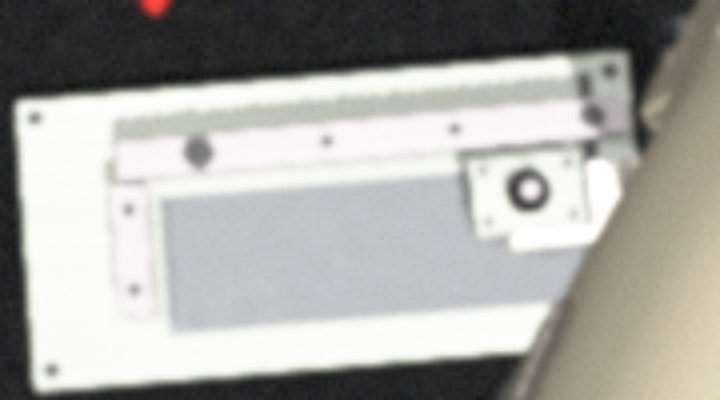

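Request:
drive_tool --plan '[[[0, 0.1, 0, 0, 0, 0, 0], [0, 0.1, 0, 0, 0, 0, 0], [0, 0.1, 0, 0, 0, 0, 0], [0, 0, 0, 0, 0, 0, 0], [0, 0, 0, 0, 0, 0, 0]]]'

```text
clock: 7.78
tcp_pos: [0.6114, -0.1951, 0.0483]
orientation: [0.52, 0.48, 0.52, -0.479]
wrist_force: [-0.5, -0.4, -1.7]
finger_gap: 0.0147
```

Request:
drive_tool --plan '[[[0, 0.05, 0, 0, 0, 0, 0], [0, 0.05, 0, 0, 0, 0, 0], [0, 0.05, 0, 0, 0, 0, 0], [0, 0, 0, 0, 0, 0, 0], [0, 0, 0, 0, 0, 0, 0]]]'

```text
clock: 8.2
tcp_pos: [0.6128, -0.1949, 0.0483]
orientation: [0.52, 0.48, 0.52, -0.48]
wrist_force: [-1.5, 0.3, -1.1]
finger_gap: 0.0147
```

Request:
drive_tool --plan '[[[0, 0.05, 0, 0, 0, 0, 0], [0, 0.05, 0, 0, 0, 0, 0], [0, 0.05, 0, 0, 0, 0, 0], [0, 0, 0, 0, 0, 0, 0], [0, 0, 0, 0, 0, 0, 0]]]'

```text
clock: 8.62
tcp_pos: [0.6144, -0.1948, 0.0483]
orientation: [0.52, 0.48, 0.52, -0.479]
wrist_force: [-2.1, 0.5, -1.5]
finger_gap: 0.0147
```

Request:
drive_tool --plan '[[[0, 0.05, 0, 0, 0, 0, 0], [0, 0.05, 0, 0, 0, 0, 0], [0, 0.05, 0, 0, 0, 0, 0], [0, 0, 0, 0, 0, 0, 0], [0, 0, 0, 0, 0, 0, 0]]]'

```text
clock: 9.03
tcp_pos: [0.6159, -0.1947, 0.0483]
orientation: [0.52, 0.48, 0.52, -0.479]
wrist_force: [-1.8, -0.1, -1.4]
finger_gap: 0.0146
```

Request:
drive_tool --plan '[[[0, 0.05, 0, 0, 0, 0, 0], [0, 0.05, 0, 0, 0, 0, 0], [0, 0.05, 0, 0, 0, 0, 0], [0, 0, 0, 0, 0, 0, 0], [0, 0, 0, 0, 0, 0, 0]]]'

```text
clock: 9.45
tcp_pos: [0.6174, -0.1946, 0.0483]
orientation: [0.52, 0.48, 0.52, -0.479]
wrist_force: [-1.2, 0.2, -2.2]
finger_gap: 0.0149
```

```bash
python3 look.py g
```

```text
clock 9.45 tcp [ 0.6174 -0.1946  0.0483] tooly heading 4.603504239650614 q [-0.429  0.554 -0.045  0.971  0.     1.061] F [-1.21  0.16 -2.23]
rotvec tool deg [ 0.    0.   -0.01] shift in present tool axes cm [ 0.18 -4.48  0.38] in goal axes [ 0.18 -4.48  0.38]
```

View pics/g_side.png

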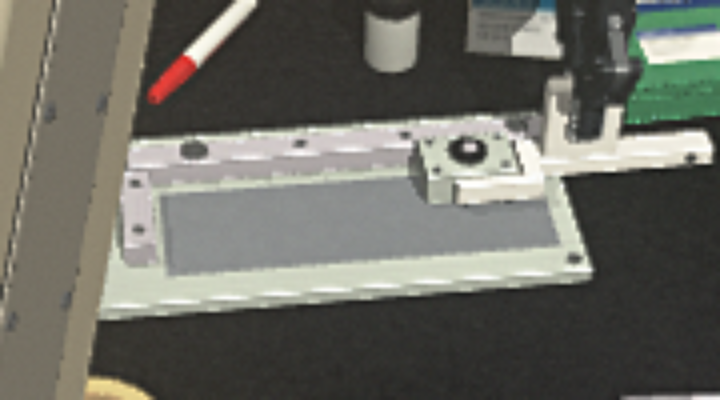

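View pics/g_top.png

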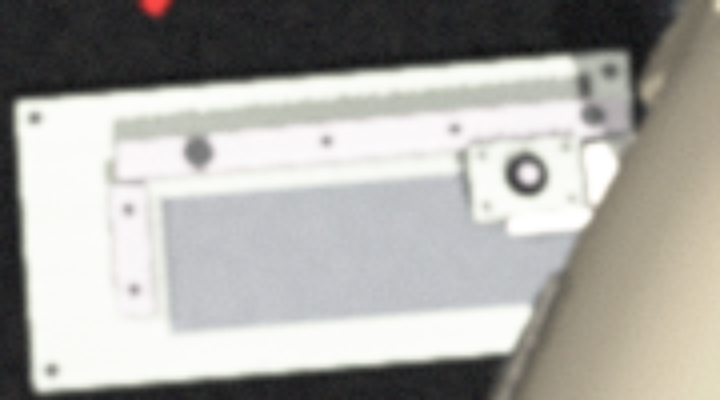

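Request:
drive_tool --plan '[[[0, 0.05, 0, 0, 0, 0, 0], [0, 0.05, 0, 0, 0, 0, 0], [0, 0.05, 0, 0, 0, 0, 0], [0, 0, 0, 0, 0, 0, 0], [0, 0, 0, 0, 0, 0, 0]]]'

```text
clock: 9.97
tcp_pos: [0.6179, -0.1945, 0.0482]
orientation: [0.519, 0.479, 0.52, -0.48]
wrist_force: [-5.3, -0.1, 1.0]
finger_gap: 0.0147
```

Request:
drive_tool --plan '[[[0, 0.05, 0, 0, 0, 0, 0], [0, 0.05, 0, 0, 0, 0, 0], [0, 0.05, 0, 0, 0, 0, 0], [0, 0, 0, 0, 0, 0, 0], [0, 0, 0, 0, 0, 0, 0]]]'

```text
clock: 10.38
tcp_pos: [0.6182, -0.1945, 0.0481]
orientation: [0.519, 0.479, 0.521, -0.481]
wrist_force: [-7.5, -2.5, 1.6]
finger_gap: 0.0147
```

Request:
drive_tool --plan '[[[0, 0.05, 0, 0, 0, 0, 0], [0, 0.05, 0, 0, 0, 0, 0], [0, 0.05, 0, 0, 0, 0, 0], [0, 0, 0, 0, 0, 0, 0], [0, 0, 0, 0, 0, 0, 0]]]'

```text
clock: 10.8
tcp_pos: [0.6184, -0.1944, 0.0479]
orientation: [0.518, 0.478, 0.521, -0.481]
wrist_force: [-10.8, -3.5, 4.4]
finger_gap: 0.015
```

Request:
drive_tool --plan '[[[0, -0.07, 0, 0, 0, 0, 0], [0, -0.07, 0, 0, 0, 0, 0], [0, 0, 0, 0, 0, 0, 0], [0, 0, 0, 0, 0, 0, 0], [0, 0, 0, 0, 0, 0, 0]]]'

```text
clock: 11.22
tcp_pos: [0.6182, -0.1945, 0.048]
orientation: [0.519, 0.478, 0.521, -0.481]
wrist_force: [-7.9, -2.7, 2.2]
finger_gap: 0.0152
```

```bash
python3 look.py h;python3 - <<'E'
from h import *
s,R=st();print(np.degrees((Ro.from_matrix(np.array([[0,1,0],[0,0,-1],[-1,0,0]],float)).inv()*R).as_rotvec()))
E
```

```text
clock 11.2167 tcp [ 0.6182 -0.1945  0.048 ] tooly heading 4.5910717295421355 q [-0.428  0.559 -0.038  0.978 -0.002  1.063] F [-7.95 -2.65  2.18]
rotvec tool deg [-0.01  0.    0.24] shift in present tool axes cm [ 0.17 -4.56  0.38] in goal axes [ 0.15 -4.56  0.38]
[-4.59624726 -0.00879814 -0.24158575]
```

View pics/h_side.png

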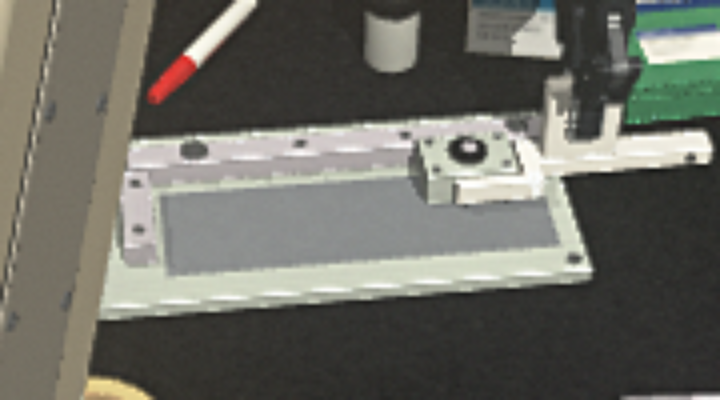

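View pics/h_top.png

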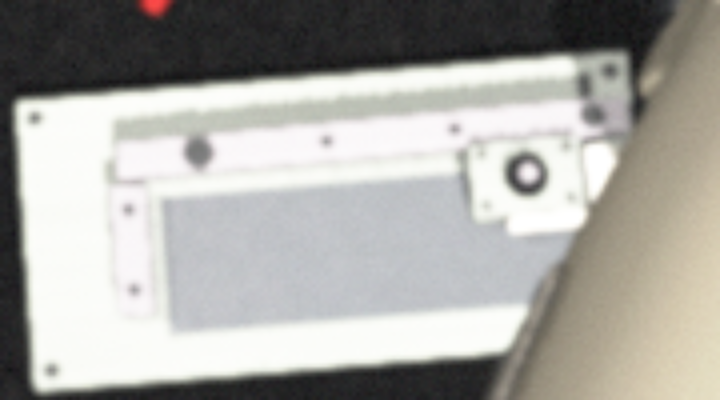

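Request:
drive_tool --plan '[[[0, -0.06, 0, 0, 0, 0, 0], [0, 0, -0.1, 0, 0, 0, 0], [0, 0, -0.15, 0, 0, 0, 0], [0, 0, -0.15, 0, 0, 0, 0], [0, 0, -0.15, 0, 0, 0, 0]]]'

```text
clock: 11.73
tcp_pos: [0.6177, -0.1904, 0.0478]
orientation: [0.519, 0.478, 0.52, -0.481]
wrist_force: [-7.0, -6.8, -2.2]
finger_gap: 0.0147
```

```bash
cat > by.py <<'E'
from h import *
import sys
im=env.read_camera("top");g=im.max(2)
s,_=st()
sub=g[190:262,290:400]<75
n,l,stt,c=cv2.connectedComponentsWithStats(sub.astype(np.uint8))
bedc=np.array([.5904,-.0141]);y=np.radians(4.09);R=np.array([[np.cos(y),-np.sin(y)],[np.sin(y),np.cos(y)]])
for i in range(1,n):
    if 15<stt[i,4]<90: p=c[i]+[290,190];print(p.round(1),stt[i,4],'bed',((ray([p],.040)[0]-bedc)@R*1000).round(1))
print(s["clock"],s["tcp_pos"],s["wrist_force"].round(1))
E
python3 by.py
```

```text
11.7833 [ 0.61770934 -0.19022942  0.04784243] [-6.6 -5.4 -0.9]
```

Request:
drive_tool --plan '[[[0, -0.03, -0.15, 0, 0, 0, 0], [0, 0, -0.15, 0, 0, 0, 0], [0, 0, -0.15, 0, 0, 0, 0], [0, 0, -0.15, 0, 0, 0, 0], [0, 0, -0.15, 0, 0, 0, 0]]]'

```text
clock: 12.2
tcp_pos: [0.6171, -0.1832, 0.0479]
orientation: [0.519, 0.478, 0.519, -0.481]
wrist_force: [-5.4, -6.7, -2.1]
finger_gap: 0.0149
```

```bash
sed -i 's/<75/<110/' by.py; sed -i 's/15<stt/8<stt/' by.py; python3 by.py; python3 - <<'E'
from h import *
bedc=np.array([.5904,-.0141]);y=np.radians(4.09);R=np.array([[np.cos(y),-np.sin(y)],[np.sin(y),np.cos(y)]])
print((ray([(360.9,222.9)],.04)-bedc)@R)
E
```

```text
[375.6 200.8] 9 bed [  58.5 -140.7]
[379.2 208.2] 32 bed [  41.7 -147. ]
[356.9 223.9] 32 bed [ 11.6 -96. ]
[358.7 255.4] 18 bed [-56.4 -93.6]
12.25 [ 0.61702058 -0.18279371  0.04783285] [-7.3 -5.  -1. ]
[[ 0.01304408 -0.10472388]]
```

Request:
drive_tool --plan '[[[0, 0, -0.17, 0, 0, 0, 0], [0, 0, -0.17, 0, 0, 0, 0], [0, 0, -0.17, 0, 0, 0, 0], [0, 0, -0.17, 0, 0, 0, 0], [0, 0, -0.17, 0, 0, 0, 0]]]'

```text
clock: 12.67
tcp_pos: [0.6164, -0.1747, 0.0479]
orientation: [0.519, 0.478, 0.519, -0.481]
wrist_force: [-5.7, -5.0, -0.9]
finger_gap: 0.0149
```

Request:
drive_tool --plan '[[[0, 0, -0.17, 0, 0, 0, 0], [0, 0, -0.17, 0, 0, 0, 0], [0, 0, -0.17, 0, 0, 0, 0], [0, 0, -0.17, 0, 0, 0, 0], [0, 0, -0.17, 0, 0, 0, 0]]]'

```text
clock: 13.08
tcp_pos: [0.6157, -0.1662, 0.0479]
orientation: [0.519, 0.478, 0.519, -0.481]
wrist_force: [-6.4, -5.3, -0.4]
finger_gap: 0.0148
```

Steady at around 6 N. I'll keep feeding and check after each pair of calls.

Request:
drive_tool --plan '[[[0, 0, -0.17, 0, 0, 0, 0], [0, 0, -0.17, 0, 0, 0, 0], [0, 0, -0.17, 0, 0, 0, 0], [0, 0, -0.17, 0, 0, 0, 0], [0, 0, -0.17, 0, 0, 0, 0]]]'

```text
clock: 13.5
tcp_pos: [0.615, -0.1577, 0.0479]
orientation: [0.519, 0.478, 0.519, -0.481]
wrist_force: [-6.2, -6.2, -1.2]
finger_gap: 0.015
```

Request:
drive_tool --plan '[[[0, 0, -0.17, 0, 0, 0, 0], [0, 0, -0.17, 0, 0, 0, 0], [0, 0, -0.17, 0, 0, 0, 0], [0, 0, -0.17, 0, 0, 0, 0], [0, 0, -0.17, 0, 0, 0, 0]]]'

```text
clock: 13.92
tcp_pos: [0.6143, -0.1492, 0.0478]
orientation: [0.519, 0.478, 0.519, -0.481]
wrist_force: [-7.2, -5.7, -1.9]
finger_gap: 0.0147
```

```bash
python3 by.py
```

```text
[342.  225.7] 41 bed [ 10.4 -63.8]
13.9667 [ 0.61426222 -0.14880096  0.04786815] [-5.5 -5.2 -0.4]
```

Request:
drive_tool --plan '[[[0, 0, -0.17, 0, 0, 0, 0], [0, 0, -0.17, 0, 0, 0, 0], [0, 0, -0.17, 0, 0, 0, 0], [0, 0, -0.17, 0, 0, 0, 0], [0, 0, -0.17, 0, 0, 0, 0]]]'

```text
clock: 14.38
tcp_pos: [0.6136, -0.1408, 0.0479]
orientation: [0.519, 0.478, 0.519, -0.481]
wrist_force: [-5.8, -6.3, -1.6]
finger_gap: 0.0151
```

Request:
drive_tool --plan '[[[0, 0, -0.17, 0, 0, 0, 0], [0, 0, -0.17, 0, 0, 0, 0], [0, 0, -0.17, 0, 0, 0, 0], [0, 0, -0.17, 0, 0, 0, 0], [0, 0, -0.17, 0, 0, 0, 0]]]'

```text
clock: 14.8
tcp_pos: [0.6129, -0.1323, 0.0478]
orientation: [0.519, 0.478, 0.519, -0.481]
wrist_force: [-5.4, -6.9, -1.0]
finger_gap: 0.0147
```

Request:
drive_tool --plan '[[[0, 0, -0.17, 0, 0, 0, 0], [0, 0, -0.17, 0, 0, 0, 0], [0, 0, -0.17, 0, 0, 0, 0], [0, 0, -0.17, 0, 0, 0, 0], [0, 0, -0.17, 0, 0, 0, 0]]]'

```text
clock: 15.22
tcp_pos: [0.6122, -0.1238, 0.0479]
orientation: [0.519, 0.478, 0.519, -0.481]
wrist_force: [-6.9, -6.8, -0.3]
finger_gap: 0.0147
```

Request:
drive_tool --plan '[[[0, 0, -0.17, 0, 0, 0, 0], [0, 0, -0.17, 0, 0, 0, 0], [0, 0, -0.17, 0, 0, 0, 0], [0, 0, -0.17, 0, 0, 0, 0], [0, 0, -0.17, 0, 0, 0, 0]]]'

```text
clock: 15.63
tcp_pos: [0.6115, -0.1153, 0.0479]
orientation: [0.519, 0.478, 0.519, -0.481]
wrist_force: [-7.2, -5.8, -0.7]
finger_gap: 0.0146
```

```bash
python3 by.py; python3 look.py i
```

```text
15.6833 [ 0.61148886 -0.11488977  0.04782877] [-5.4 -5.9  0.2]
clock 15.6833 tcp [ 0.6115 -0.1149  0.0478] tooly heading 4.55306454623555 q [-0.313  0.513 -0.117  0.942 -0.004  1.178] F [-5.4  -5.95  0.19]
rotvec tool deg [-0.05  0.15  0.18] shift in present tool axes cm [ 0.17 -4.53  8.38] in goal axes [ 0.13 -4.54  8.37]
```

View pics/i_top.png

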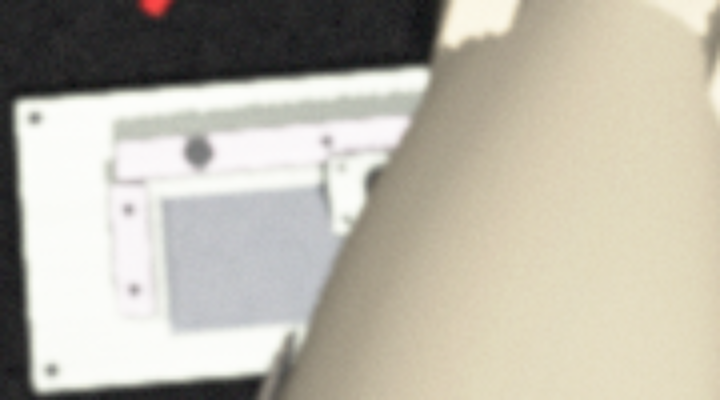

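Request:
drive_tool --plan '[[[0, 0, -0.17, 0, 0, 0, 0], [0, 0, -0.17, 0, 0, 0, 0], [0, 0, -0.17, 0, 0, 0, 0], [0, 0, -0.17, 0, 0, 0, 0], [0, 0, -0.17, 0, 0, 0, 0]]]'

```text
clock: 16.2
tcp_pos: [0.6108, -0.1068, 0.0479]
orientation: [0.519, 0.478, 0.519, -0.481]
wrist_force: [-5.9, -5.9, -0.9]
finger_gap: 0.0147
```

Request:
drive_tool --plan '[[[0, 0, -0.17, 0, 0, 0, 0], [0, 0, -0.17, 0, 0, 0, 0], [0, 0, -0.17, 0, 0, 0, 0], [0, 0, -0.17, 0, 0, 0, 0], [0, 0, -0.17, 0, 0, 0, 0]]]'

```text
clock: 16.62
tcp_pos: [0.6101, -0.0983, 0.0479]
orientation: [0.519, 0.478, 0.519, -0.481]
wrist_force: [-6.9, -6.6, -1.8]
finger_gap: 0.0144
```

Request:
drive_tool --plan '[[[0, 0, -0.17, 0, 0, 0, 0], [0, 0, -0.17, 0, 0, 0, 0], [0, 0, -0.17, 0, 0, 0, 0], [0, 0, -0.17, 0, 0, 0, 0], [0, 0, -0.17, 0, 0, 0, 0]]]'

```text
clock: 17.03
tcp_pos: [0.6094, -0.0898, 0.0479]
orientation: [0.519, 0.478, 0.519, -0.481]
wrist_force: [-5.7, -7.1, -0.6]
finger_gap: 0.0148
```

Request:
drive_tool --plan '[[[0, 0, -0.17, 0, 0, 0, 0], [0, 0, -0.17, 0, 0, 0, 0], [0, 0, -0.17, 0, 0, 0, 0], [0, 0, -0.17, 0, 0, 0, 0], [0, 0, -0.17, 0, 0, 0, 0]]]'

```text
clock: 17.45
tcp_pos: [0.6088, -0.0814, 0.0479]
orientation: [0.519, 0.478, 0.519, -0.481]
wrist_force: [-5.5, -6.1, -0.4]
finger_gap: 0.0149
```

```bash
python3 look.py j
```

```text
clock 17.45 tcp [ 0.6088 -0.0814  0.0479] tooly heading 4.540737636095308 q [-0.262  0.499 -0.14   0.933 -0.004  1.23 ] F [-5.46 -6.12 -0.41]
rotvec tool deg [-0.06  0.17  0.18] shift in present tool axes cm [ 0.19 -4.52 11.74] in goal axes [ 0.14 -4.53 11.73]
```

View pics/j_side.png

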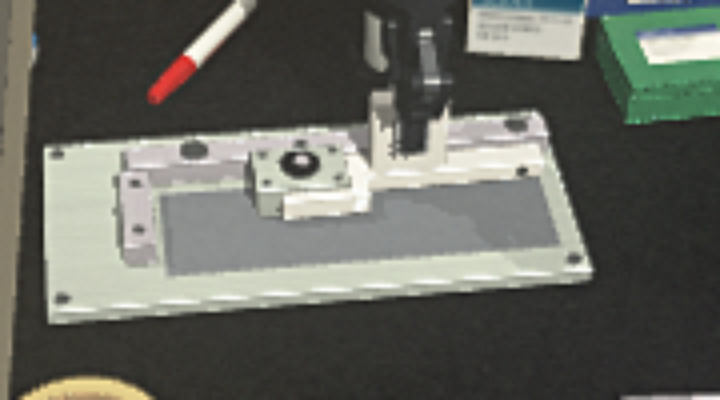

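View pics/j_top.png

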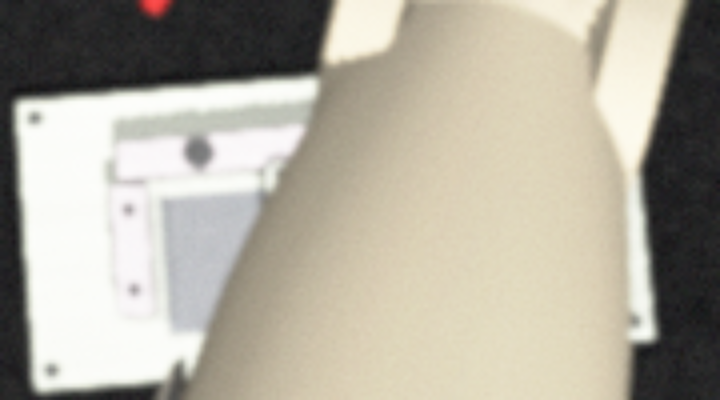

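Request:
drive_tool --plan '[[[0, 0, -0.17, 0, 0, 0, 0], [0, 0, -0.17, 0, 0, 0, 0], [0, 0, -0.17, 0, 0, 0, 0], [0, 0, -0.17, 0, 0, 0, 0], [0, 0, -0.17, 0, 0, 0, 0]]]'

```text
clock: 17.97
tcp_pos: [0.608, -0.0729, 0.0479]
orientation: [0.519, 0.478, 0.519, -0.481]
wrist_force: [-6.3, -6.5, -0.4]
finger_gap: 0.0148
```

Request:
drive_tool --plan '[[[0, 0, -0.17, 0, 0, 0, 0], [0, 0, -0.17, 0, 0, 0, 0], [0, 0, -0.17, 0, 0, 0, 0], [0, 0, -0.17, 0, 0, 0, 0], [0, 0, -0.17, 0, 0, 0, 0]]]'

```text
clock: 18.38
tcp_pos: [0.6074, -0.0644, 0.0479]
orientation: [0.519, 0.478, 0.519, -0.481]
wrist_force: [-5.9, -6.9, -0.4]
finger_gap: 0.0152
```

Request:
drive_tool --plan '[[[0, 0, -0.17, 0, 0, 0, 0], [0, 0, -0.17, 0, 0, 0, 0], [0, 0, -0.17, 0, 0, 0, 0], [0, 0, -0.17, 0, 0, 0, 0], [0, 0, -0.17, 0, 0, 0, 0]]]'

```text
clock: 18.8
tcp_pos: [0.6067, -0.0559, 0.0479]
orientation: [0.519, 0.478, 0.519, -0.481]
wrist_force: [-5.3, -7.0, -1.0]
finger_gap: 0.0151
```

Request:
drive_tool --plan '[[[0, 0, -0.17, 0, 0, 0, 0], [0, 0, -0.17, 0, 0, 0, 0], [0, 0, -0.17, 0, 0, 0, 0], [0, 0, -0.17, 0, 0, 0, 0], [0, 0, -0.17, 0, 0, 0, 0]]]'

```text
clock: 19.22
tcp_pos: [0.606, -0.0474, 0.0478]
orientation: [0.519, 0.478, 0.519, -0.481]
wrist_force: [-7.3, -6.3, 0.7]
finger_gap: 0.0149
```

```bash
python3 look.py k2
```

```text
clock 19.2167 tcp [ 0.606  -0.0474  0.0478] tooly heading 4.546336315793198 q [-0.208  0.489 -0.158  0.926 -0.004  1.283] F [-7.35 -6.34  0.74]
rotvec tool deg [-0.05  0.17  0.19] shift in present tool axes cm [ 0.19 -4.51 15.15] in goal axes [ 0.13 -4.53 15.14]
```

View pics/k2_side.png

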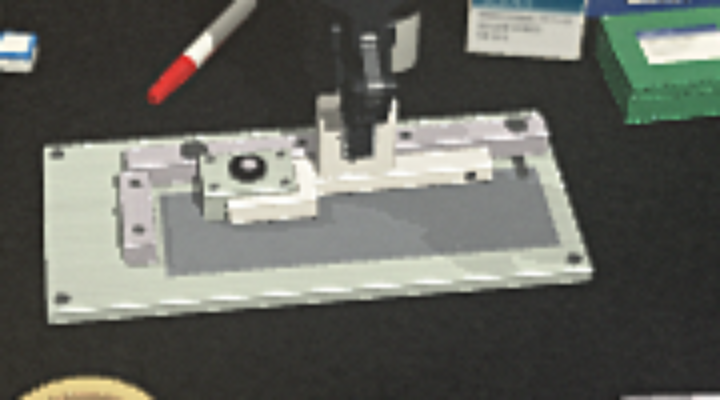

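Request:
drive_tool --plan '[[[0, 0, -0.17, 0, 0, 0, 0], [0, 0, -0.17, 0, 0, 0, 0], [0, 0, -0.17, 0, 0, 0, 0], [0, 0, -0.17, 0, 0, 0, 0], [0, 0, -0.17, 0, 0, 0, 0]]]'

```text
clock: 19.73
tcp_pos: [0.6053, -0.039, 0.0479]
orientation: [0.519, 0.478, 0.519, -0.481]
wrist_force: [-6.8, -5.5, -0.6]
finger_gap: 0.0149
```

Request:
drive_tool --plan '[[[0, 0, -0.17, 0, 0, 0, 0], [0, 0, -0.17, 0, 0, 0, 0], [0, 0, -0.17, 0, 0, 0, 0], [0, 0, -0.17, 0, 0, 0, 0], [0, 0, -0.17, 0, 0, 0, 0]]]'

```text
clock: 20.15
tcp_pos: [0.6046, -0.0305, 0.0479]
orientation: [0.519, 0.478, 0.519, -0.481]
wrist_force: [-5.5, -6.3, 0.9]
finger_gap: 0.0153
```

Request:
drive_tool --plan '[[[0, 0, -0.15, 0, 0, 0, 0], [0, 0, -0.15, 0, 0, 0, 0], [0, 0, -0.1, 0, 0, 0, 0], [0, 0, -0.1, 0, 0, 0, 0], [0, 0, -0.1, 0, 0, 0, 0]]]'

```text
clock: 20.57
tcp_pos: [0.6041, -0.0245, 0.0479]
orientation: [0.519, 0.478, 0.519, -0.481]
wrist_force: [-5.8, -6.0, 0.7]
finger_gap: 0.0145
```

```bash
python3 look.py m
```

```text
clock 20.5667 tcp [ 0.6041 -0.0245  0.0479] tooly heading 4.550933419505652 q [-0.171  0.483 -0.167  0.923 -0.004  1.32 ] F [-5.79 -6.04  0.65]
rotvec tool deg [-0.05  0.17  0.19] shift in present tool axes cm [ 0.21 -4.51 17.45] in goal axes [ 0.14 -4.52 17.44]
```

View pics/m_side.png

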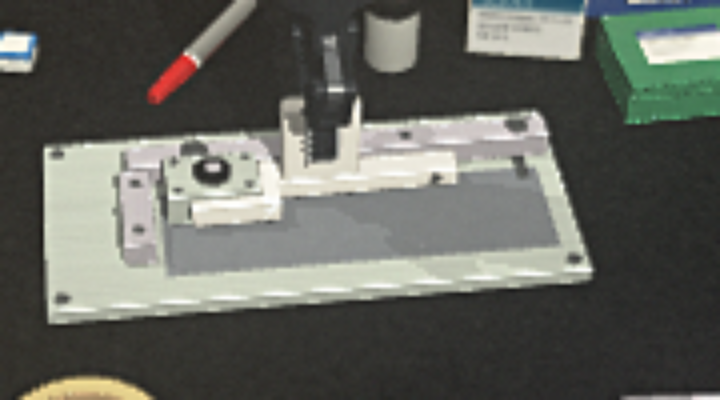

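Request:
drive_tool --plan '[[[0, 0, -0.08, 0, 0, 0, 0], [0, 0, -0.08, 0, 0, 0, 0], [0, 0, -0.08, 0, 0, 0, 0], [0, 0, -0.08, 0, 0, 0, 0], [0, 0, -0.08, 0, 0, 0, 0]]]'

```text
clock: 21.08
tcp_pos: [0.6038, -0.0206, 0.0478]
orientation: [0.519, 0.478, 0.519, -0.481]
wrist_force: [-6.3, -5.9, 0.2]
finger_gap: 0.0148
```

Request:
drive_tool --plan '[[[0, 0, -0.04, 0, 0, 0, 0], [0, 0, -0.04, 0, 0, 0, 0], [0, 0, -0.04, 0, 0, 0, 0], [0, 0, 0, 0, 0, 0, 0], [0, 0, 0, 0, 0, 0, 0]]]'

```text
clock: 21.5
tcp_pos: [0.6037, -0.0193, 0.0478]
orientation: [0.519, 0.478, 0.52, -0.481]
wrist_force: [-5.9, -6.8, 0.4]
finger_gap: 0.0152
```

Request:
drive_tool --plan '[[[0, 0, -0.04, 0, 0, 0, 0], [0, 0, -0.04, 0, 0, 0, 0], [0, 0, -0.04, 0, 0, 0, 0], [0, 0, 0, 0, 0, 0, 0], [0, 0, 0, 0, 0, 0, 0]]]'

```text
clock: 21.92
tcp_pos: [0.6036, -0.0181, 0.0478]
orientation: [0.519, 0.478, 0.52, -0.481]
wrist_force: [-6.0, -6.4, -0.7]
finger_gap: 0.0149
```

```bash
python3 look.py n
```

```text
clock 21.9167 tcp [ 0.6036 -0.0181  0.0478] tooly heading 4.553813248837514 q [-0.161  0.482 -0.169  0.922 -0.004  1.33 ] F [-6.02 -6.44 -0.7 ]
rotvec tool deg [-0.05  0.16  0.2 ] shift in present tool axes cm [ 0.2  -4.51 18.09] in goal axes [ 0.13 -4.52 18.09]
```

View pics/n_side.png

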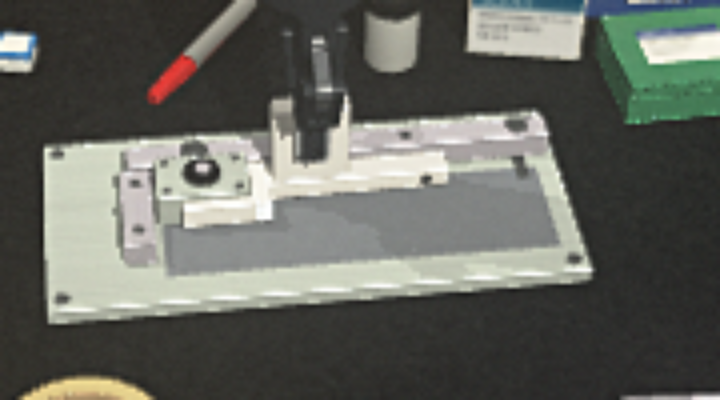

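Very close to the stop now. I'll go on with single small calls and read the force after each.

Request:
drive_tool --plan '[[[0, 0, -0.04, 0, 0, 0, 0], [0, 0, -0.04, 0, 0, 0, 0], [0, 0, -0.04, 0, 0, 0, 0], [0, 0, 0, 0, 0, 0, 0], [0, 0, 0, 0, 0, 0, 0]]]'

```text
clock: 22.43
tcp_pos: [0.6035, -0.0169, 0.0478]
orientation: [0.519, 0.478, 0.52, -0.481]
wrist_force: [-6.1, -6.6, -0.1]
finger_gap: 0.0153
```

Request:
drive_tool --plan '[[[0, 0, -0.04, 0, 0, 0, 0], [0, 0, -0.04, 0, 0, 0, 0], [0, 0, -0.04, 0, 0, 0, 0], [0, 0, 0, 0, 0, 0, 0], [0, 0, 0, 0, 0, 0, 0]]]'

```text
clock: 22.85
tcp_pos: [0.6034, -0.0157, 0.0478]
orientation: [0.519, 0.478, 0.52, -0.481]
wrist_force: [-6.4, -6.0, -0.0]
finger_gap: 0.0149
```

Request:
drive_tool --plan '[[[0, 0, -0.04, 0, 0, 0, 0], [0, 0, -0.04, 0, 0, 0, 0], [0, 0, -0.04, 0, 0, 0, 0], [0, 0, 0, 0, 0, 0, 0], [0, 0, 0, 0, 0, 0, 0]]]'

```text
clock: 23.27
tcp_pos: [0.6033, -0.0154, 0.0479]
orientation: [0.52, 0.478, 0.519, -0.482]
wrist_force: [-5.6, -7.8, -0.0]
finger_gap: 0.0149
```

Request:
drive_tool --plan '[[[0, 0, -0.04, 0, 0, 0, 0], [0, 0, -0.04, 0, 0, 0, 0], [0, 0, -0.04, 0, 0, 0, 0], [0, 0, 0, 0, 0, 0, 0], [0, 0, 0, 0, 0, 0, 0]]]'

```text
clock: 23.68
tcp_pos: [0.6033, -0.0152, 0.0481]
orientation: [0.52, 0.478, 0.518, -0.483]
wrist_force: [-7.1, -12.4, 0.1]
finger_gap: 0.0148
```

Request:
drive_tool --plan '[[[0, 0, 0, 0, 0, 0, 0], [0, 0, 0, 0, 0, 0, 0], [0, 0, 0, 0, 0, 0, 0], [0, 0, 0, 0, 0, 0, 0], [0, 0, 0, 0, 0, 0, 0]]]'

```text
clock: 24.1
tcp_pos: [0.6033, -0.0152, 0.0481]
orientation: [0.52, 0.478, 0.518, -0.483]
wrist_force: [-6.6, -11.6, 0.1]
finger_gap: 0.0151
```

```bash
python3 look.py o
```

```text
clock 24.1 tcp [ 0.6033 -0.0152  0.0481] tooly heading 4.4828153206292285 q [-0.155  0.481 -0.17   0.921 -0.007  1.338] F [ -6.61 -11.55   0.09]
rotvec tool deg [-0.12  0.37  0.2 ] shift in present tool axes cm [ 0.29 -4.48 18.38] in goal axes [ 0.16 -4.52 18.37]
```

View pics/o_side.png

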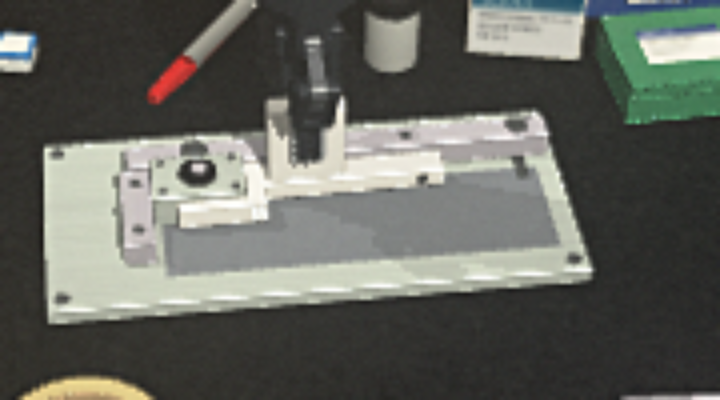

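Request:
drive_tool --plan '[[[0, -0.05, 0.05, 0, 0, 0, 0], [0, -0.1, 0.1, 0, 0, 0, 0], [0, -0.1, 0.1, 0, 0, 0, 0], [0, -0.1, 0.1, 0, 0, 0, 0], [0, -0.1, 0.1, 0, 0, 0, 0]]]'

```text
clock: 24.62
tcp_pos: [0.6016, -0.0163, 0.0487]
orientation: [0.52, 0.48, 0.519, -0.479]
wrist_force: [-0.3, 0.5, -0.7]
finger_gap: 0.0146
```

Request:
drive_tool --plan '[[[0, -0.2, 0.2, 0, 0, 0, 0], [0, -0.2, 0.2, 0, 0, 0, 0], [0, -0.2, 0.2, 0, 0, 0, 0], [0, -0.2, 0.2, 0, 0, 0, 0], [0, -0.2, 0.2, 0, 0, 0, 0]]]'

```text
clock: 25.03
tcp_pos: [0.5913, -0.0275, 0.0483]
orientation: [0.52, 0.48, 0.52, -0.479]
wrist_force: [0.3, 0.6, -0.7]
finger_gap: 0.0149
```

```bash
python3 look.py p
```

```text
clock 25.0333 tcp [ 0.5913 -0.0275  0.0483] tooly heading 4.607685713116081 q [-0.182  0.459 -0.206  0.906  0.     1.308] F [ 0.32  0.59 -0.74]
rotvec tool deg [ 0.01 -0.   -0.01] shift in present tool axes cm [ 0.18 -3.23 17.24] in goal axes [ 0.18 -3.23 17.24]
```

View pics/p_side.png

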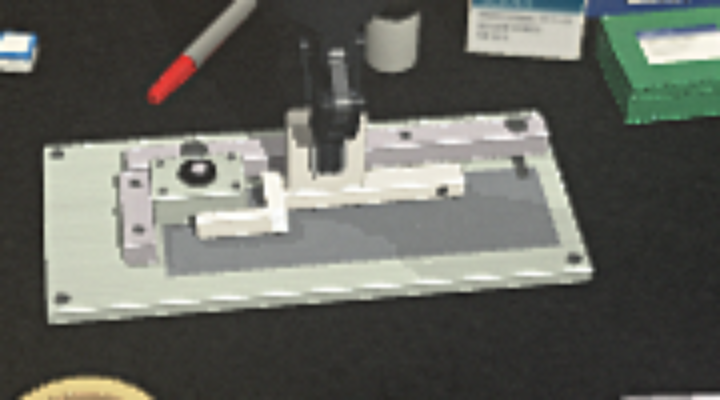

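Request:
drive_tool --plan '[[[-0.5, -0.2, 0.5, 0, 0, 0, 0], [-1, -0.2, 0.5, 0, 0, 0, 0], [-1.5, 0, 0.5, 0, 0, 0, 0], [-1.5, 0, 0.5, 0, 0, 0, 0], [-1, 0, 0, 4.6, 0, 0, 0]]]'

```text
clock: 25.55
tcp_pos: [0.59, -0.0492, 0.1058]
orientation: [0.501, 0.501, 0.499, -0.5]
wrist_force: [1.2, -0.2, -2.2]
finger_gap: 0.0145
```

```bash
python3 - <<'E'
from h import *
plan([.3773,-.311,.096],0)
E
```

```text
clock 25.55 tcp [ 0.59   -0.0492  0.1058] tooly heading -0.09142194666773486 q [-2.180e-01  4.080e-01 -1.320e-01  1.028e+00 -1.000e-03  1.354e+00] F [ 1.21 -0.18 -2.18]
rotvec tool deg [-0.09  0.07 -0.15] shift in present tool axes cm [  0.96 -21.24  26.21] in goal axes [  0.98 -21.27  26.18]
```

Request:
drive_tool --plan '[[[0, -1.5, 2, 0, 0, 0, 0], [0, -2.2, 2.7, 0, 0, 0, 0], [0, -2.2, 2.7, 0, 0, 0, 0], [0, -2.2, 2.7, 0, 0, 0, 0], [0, -2.2, 2.7, 0, 0, 0, 0]]]'

```text
clock: 25.97
tcp_pos: [0.4853, -0.1771, 0.1045]
orientation: [0.501, 0.5, 0.5, -0.5]
wrist_force: [1.4, -0.4, -1.4]
finger_gap: 0.0149
```

Request:
drive_tool --plan '[[[0, -2.2, 2.7, 0, 0, 0, 0], [0, -2.2, 2.7, 0, 0, 0, 0], [0, -2.2, 2.7, 0, 0, 0, 0], [0, -2.2, 2.7, 0, 0, 0, 0], [0, -2, 2.6, 0, 0, 0, 0]]]'

```text
clock: 26.38
tcp_pos: [0.3767, -0.3115, 0.1046]
orientation: [0.501, 0.5, 0.499, -0.5]
wrist_force: [0.2, -0.4, -0.9]
finger_gap: 0.0146
```

Request:
drive_tool --plan '[[[0.5, 0, 0, 0, 0, 0, 0], [0, 0, 0, 0, 0, 0, 0], [0, 0, 0, 0, 0, 0, 0], [0, 0, 0, 0, 0, 0, 0], [0, 0, 0, 0, 0, 0, 0]]]'

```text
clock: 26.8
tcp_pos: [0.3788, -0.3089, 0.0986]
orientation: [0.501, 0.5, 0.5, -0.5]
wrist_force: [0.1, 0.2, -0.6]
finger_gap: 0.0151
```

```bash
python3 - <<'E'
from h import *
plan([.3773,-.311,.036],0)
for n,(r0,r1,c0,c1) in dict(side=(200,340,330,530),top=(180,380,230,530)).items():
    b=env.read_camera(n)[:,:,::-1];f=4 if n=="side" else 2.6;cv2.imwrite(f'pics/q_{n}.png',cv2.resize(b[r0:r1,c0:c1],None,fx=f,fy=f))
E
```

```text
clock 26.8 tcp [ 0.3788 -0.3089  0.0986] tooly heading 0.10557087018138918 q [-0.849  0.233 -0.403  0.935  0.     0.72 ] F [ 0.06  0.23 -0.6 ]
rotvec tool deg [ 0.11  0.01 -0.01] shift in present tool axes cm [ 6.26 -0.15  0.21] in goal axes [ 6.26 -0.15  0.21]
```

View pics/q_side.png

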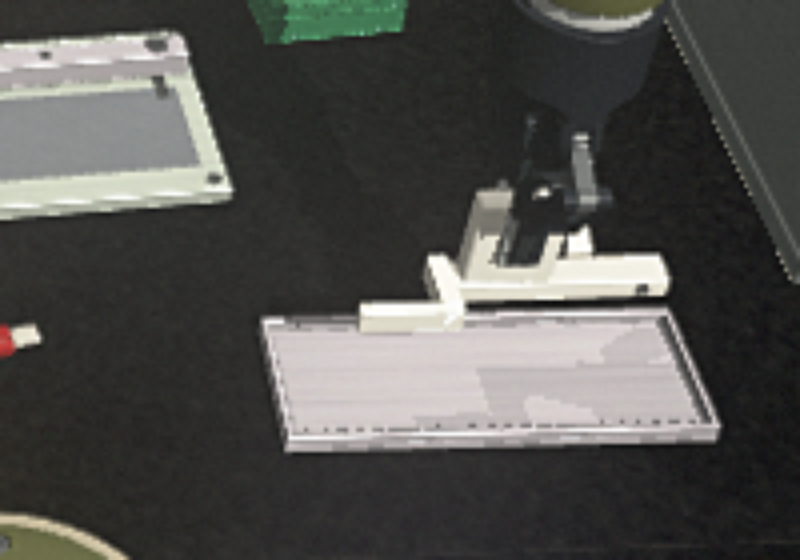

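View pics/q_top.png

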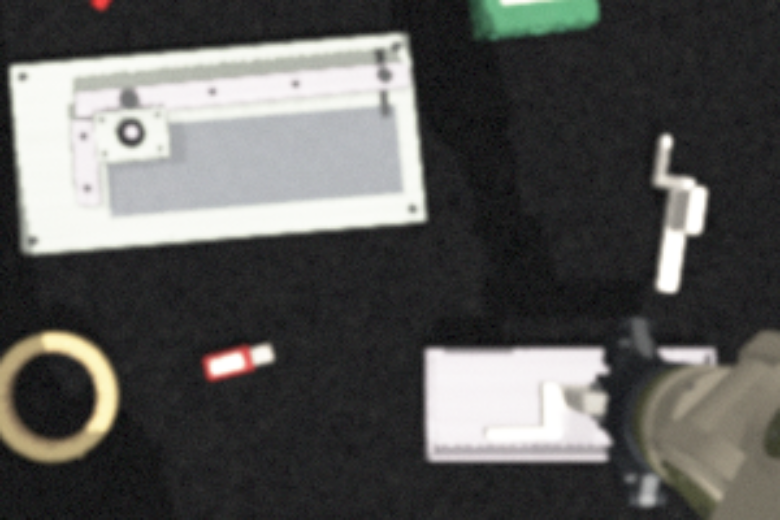

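Request:
drive_tool --plan '[[[1.4, 0, 0, 0, 0, 0, 0], [1.6, -0.1, 0.1, 0, 0, 0, 0], [1.6, 0, 0, 0, 0, 0, 0], [1, 0, 0, 0, 0, 0, 0], [0.3, 0, 0, 0, 0, 0, 0]]]'

```text
clock: 27.32
tcp_pos: [0.3766, -0.3092, 0.0377]
orientation: [0.499, 0.5, 0.501, -0.5]
wrist_force: [-0.5, -0.2, -1.7]
finger_gap: 0.0151
```

Request:
drive_tool --plan '[[[0.1, 0, 0, 0, 0, 0, 0], [0.1, 0, 0, 0, 0, 0, 0], [0, 0, 0, 0, 0, 0, 0], [0, 0, 0, 0, 0, 0, 0], [0, 0, 0, 0, 0, 0, 0]]]'

```text
clock: 27.73
tcp_pos: [0.3775, -0.3111, 0.038]
orientation: [0.5, 0.5, 0.5, -0.5]
wrist_force: [-0.1, -0.2, -1.5]
finger_gap: 0.015
```

Request:
drive_tool --plan '[[[0.05, 0, 0, 0, 0, 0, 0], [0.05, 0, 0, 0, 0, 0, 0], [0.05, 0, 0, 0, 0, 0, 0], [0, 0, 0, 0, 0, 0, 0], [0, 0, 0, 0, 0, 0, 0]]]'

```text
clock: 28.15
tcp_pos: [0.3772, -0.3108, 0.036]
orientation: [0.5, 0.5, 0.5, -0.5]
wrist_force: [-0.1, 1.6, 0.6]
finger_gap: 0.0148
```

Light tray contact (force in z went from −1.5 to +0.6 N). I'll release.

Request:
drive_tool --plan '[[[0, 0, 0, 0, 0, 0, 0.25], [0, 0, 0, 0, 0, 0, 0.3], [0, 0, 0, 0, 0, 0, 0.4], [0, 0, 0, 0, 0, 0, 0.5], [0, 0, 0, 0, 0, 0, 0.6]]]'

```text
clock: 28.57
tcp_pos: [0.3771, -0.3107, 0.0358]
orientation: [0.5, 0.5, 0.5, -0.5]
wrist_force: [-0.2, 0.9, 1.2]
finger_gap: 0.0512
```

Request:
drive_tool --plan '[[[0, 0, 0, 0, 0, 0, 0.8], [0, 0, 0, 0, 0, 0, 0.8], [0, 0, 0, 0, 0, 0, 0.8], [-0.5, 0, 0, 0, 0, 0, 0.8], [-1, 0, 0, 0, 0, 0, 0.8]]]'

```text
clock: 28.98
tcp_pos: [0.3764, -0.3099, 0.0503]
orientation: [0.499, 0.5, 0.501, -0.5]
wrist_force: [0.3, -0.1, 1.1]
finger_gap: 0.0681
```

Request:
drive_tool --plan '[[[-2, 0, 0, 0, 0, 0, 0.8], [-3, 0, 0, 0, 0, 0, 0.8], [-3, 0, 0, 0, 0, 0, 0.8], [-3, 0, 0, 0, 0, 0, 0.8], [-2, 0, 0, 0, 0, 0, 0.8]]]'

```text
clock: 29.4
tcp_pos: [0.3777, -0.3114, 0.1849]
orientation: [0.501, 0.5, 0.499, -0.5]
wrist_force: [0.8, -0.5, -0.2]
finger_gap: 0.0682
```

```bash
python3 - <<'E'
from h import *
s,_=st();print(s["clock"],s["tcp_pos"],s["wrist_force"])
for n in("side","top"): cv2.imwrite(f'pics/z_{n}.png',env.read_camera(n)[:,:,::-1])
a=cv2.imread('pics/z_top.png')
bedc=np.array([.5904,-.0141]);y=np.radians(4.09);R=np.array([[np.cos(y),-np.sin(y)],[np.sin(y),np.cos(y)]])
px=np.array([130,132])/2.6+[229.6,179.6];print('puck bed',(ray([px],.04)[0]-bedc)@R*1000)
E
```

```text
29.4 [ 0.37774864 -0.31140376  0.1848624 ] [ 0.75384164 -0.47021397 -0.2073021 ]
puck bed [11.44095195 70.55385501]
```

View pics/z_side.png

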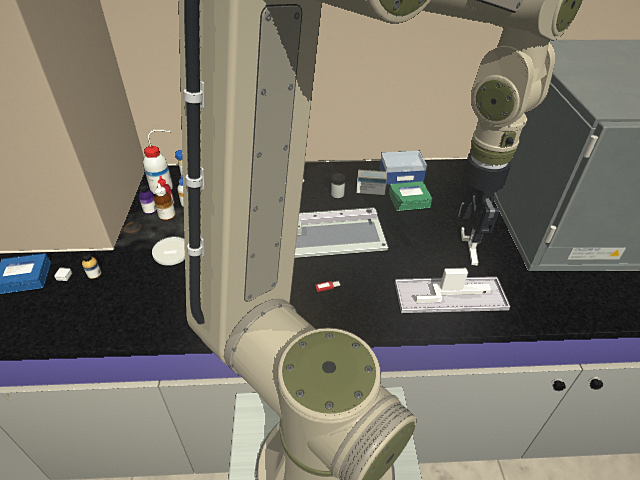

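View pics/z_top.png

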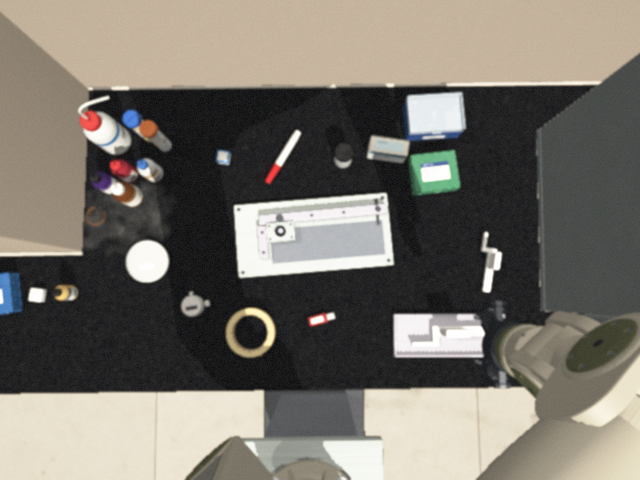

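The side view shows the stick flat in the tray at px (455, 288). The top view shows it at px (415–480, 335) and the block in the corner at (281, 231). The bystanders are where they were at the start, so I'll hand in.

```bash
python3 -c "
from workcell import env
print(env.hand_in())"
```

```text
the job is handed in; nothing more can be done
None
```

I picked the white push stick out of its tray and pressed the block against the rail at the open end. I then fed it along the rail at about 20 mm/s, pressed it into the corner of rail and stop, and laid the stick back in its tray. The job was handed in at about 29.5 s of the 72 s allowed.

- **Forces:** these are wrist readings, taken at the end of each call.
  - Along the feed, the sideways push read 5 to 7 N.
  - At first contact it briefly reached about 10.8 N sideways, because I sent three steps without checking between them; I backed it off straight away. That is above the 4 to 8 N asked for but below the 15 N limit.
  - In the corner I held about 6.6 N sideways. The forward push read 11.6 to 12.4 N, about 6 N of it friction, so I estimate the stop took 5 to 6 N.
- **Last checks:**
  - The block's puck measured at bed x 11.4 mm, y 70.6 mm, inside the limits of 5–15 mm and 63–78 mm.
  - The stick lies flat and released in the tray.
  - By eye in the top view, no bystander has moved.
- **Not confirmed:** the contact forces on rail and stop could not be read directly. The block's final angle was judged only by eye. At the grasp, the side view put the pads about 10 mm behind the middle of the grip, while the top view put them near the middle. The stick held firm throughout.

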